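# Drive the seized guide pins out of a chassis bracket

### The job

The guide pins still stuck in the aluminium bracket block have to come out: with the brass drift, push each one from its tail side right through and out onto the catch ledge, without gripping or pulling a pin that is still in its bore. Then lay every pin in the rack, each across both narrow rails in a V notch of its own, and put the drift back lying on its rubber mat. Leave the other things on the bench where they are.

Things in the scene. Friction and masses are not known exactly. Their poses are not given: they have to be found in the camera images.
- block: fixed aluminium bracket block, 54 mm thick (x), 206 wide (y), 80 high; origin at the centre of its underside on the bench. x runs along the bores from the tail side (front face, x = -27 mm, towards the robot) to the head side (rear face, x = +27 mm). Four through bores parallel to x at y = -75, -25, 25, 75 mm, axes 60 mm above the bench. A pin fully in has its origin at x = +2 mm
- bore (a point): mouth of the bore at y = -75 mm, on its axis in the block's front face. Bores are 19 mm wide; a pin's tail face lies 4 mm inside the mouth. A sprung pad in the bore's roof grips the pin: 6 to 13 N slide it, without springing back. With the pin gone the bore is clear from 8 mm below to 7.3 mm above the axis. Once a pin's origin is beyond block x = 53 mm it is out
- ledge (a point): centre of the catch ledge's top behind the block: flat rubber 47 mm above the bench, 90 mm deep (block x = 27 to 117 mm) and as wide as the block, with a lip at its far end rising 9 mm above it. Driven-out pins come to lie here, the round tail end about 4 mm lower than the square head end
- pin1: plain steel guide pin: round shank 16 mm across, 50 mm long, with a square head 24 x 24 mm, 8 mm thick; 0.11 kg. Origin on the shank axis, midway along the shank; x runs along the shank towards the head (tail face at x = -25 mm, underside of head at +25 mm). Starts in a bore of the block, head against the rear face; may be absent
- pin2: plain steel guide pin: round shank 16 mm across, 50 mm long, with a square head 24 x 24 mm, 8 mm thick; 0.11 kg. Origin on the shank axis, midway along the shank; x runs along the shank towards the head (tail face at x = -25 mm, underside of head at +25 mm). Starts in a bore of the block, head against the rear face; may be absent
- pin3: plain steel guide pin: round shank 16 mm across, 50 mm long, with a square head 24 x 24 mm, 8 mm thick; 0.11 kg. Origin on the shank axis, midway along the shank; x runs along the shank towards the head (tail face at x = -25 mm, underside of head at +25 mm). Starts in a bore of the block, head against the rear face; may be absent
- pin4: plain steel guide pin: round shank 16 mm across, 50 mm long, with a square head 24 x 24 mm, 8 mm thick; 0.11 kg. Origin on the shank axis, midway along the shank; x runs along the shank towards the head (tail face at x = -25 mm, underside of head at +25 mm). Starts in a bore of the block, head against the rear face; may be absent
- drift: the drift: a straight brass rod 10 mm in diameter and 180 mm long, both ends alike, with a square black grip 22 x 22 mm, 40 mm long, at its middle, 0.16 kg. Origin at the middle of the rod on its axis; x along the rod (ends at x = -90 and +90 mm). Lying on its grip its axis is 11 mm above the surface
- mat: the drift's fixed black rubber mat, 240 x 150 x 4 mm. Origin at the centre of its underside on the bench; x along its long side, y along its short side
- rack: fixed pin rack: black base 60 (x) x 196 (y) x 38 mm with two narrow aluminium rails along y on it, each 5 mm thick, at x = -19.5 and +19.5 mm (34 mm clear between them, down to the base). V notches with 45 degree flanks, tops 61 mm above the bench, sit in facing pairs on the rails at y = -75, -25, 25, 75 mm. Origin at the centre of its underside
- notch (a point): where the axis of a pin in the notch pair at y = -75 mm crosses the middle of the gap between the rails, 57 mm above the bench. A pin lies across both rails parallel to the rack's x, head outside the rails on either side. Shank midway over the gap: 3 mm between head and rail; 2 mm further towards its head is best
- fan: a square black cooling fan, 60 x 60 x 25 mm, a bystander: leave it alone; origin at the centre of its underside
- heatsink: a finned aluminium heat sink, 70 x 50 x 28 mm, a bystander: leave it alone; origin at the centre of its underside
- tape: a roll of paper tape, 64 mm across, 18 mm high, a bystander: leave it alone; origin at the centre of its underside
- dish: an empty white parts dish, 80 x 60 x 25 mm, a bystander: leave it alone; origin at the centre of its underside
- jar: a small clear jar, 56 mm across, 60 mm high, a bystander: leave it alone; origin at the centre of its underside
- driver: a screwdriver, 180 mm long, a bystander: leave it alone; origin at the centre of its underside

How it is judged (in metres and radians):
On the way, in this order (a step that is already met when the one before it is completed fails the run):
1. the drift is picked up (height (world z) of drift above 0.04 m), for 0.2 s.
2. every pin is out of its bore (not (x of pin1 in the frame of block between -0.03 and 0.0525 m and y of pin1 in the frame of block between -0.1 and 0.1 m and z of pin1 in the frame of block between 0.05 and 0.07 m) and not (x of pin2 in the frame of block between -0.03 and 0.0525 m and y of pin2 in the frame of block between -0.1 and 0.1 m and z of pin2 in the frame of block between 0.05 and 0.07 m) and not (x of pin3 in the frame of block between -0.03 and 0.0525 m and y of pin3 in the frame of block between -0.1 and 0.1 m and z of pin3 in the frame of block between 0.05 and 0.07 m) and not (x of pin4 in the frame of block between -0.03 and 0.0525 m and y of pin4 in the frame of block between -0.1 and 0.1 m and z of pin4 in the frame of block between 0.05 and 0.07 m)), for 0.2 s.
At the end, for the whole second after the job is handed in: Every pin present lies at rest across both rails in a V notch: origin within 9 mm of the middle between the rails, axis 53 to 61.5 mm above the bench and within 0.1 rad of the rack's x. The drift lies at rest with its middle over the mat, its axis under 24 mm above the bench (x of pin1 in the frame of rack between -0.009 and 0.009 m and y of pin1 in the frame of rack between -0.09 and 0.09 m and z of pin1 in the frame of rack between 0.053 and 0.0615 m and angle between the x axis of each of pin1, pin2, pin3, pin4 and the x axis of rack, either way round below 0.1 rad and linear speed of each of pin1, pin2, pin3, pin4, drift below 0.02 m/s and x of pin2 in the frame of rack between -0.009 and 0.009 m and y of pin2 in the frame of rack between -0.09 and 0.09 m and z of pin2 in the frame of rack between 0.053 and 0.0615 m and x of pin3 in the frame of rack between -0.009 and 0.009 m and y of pin3 in the frame of rack between -0.09 and 0.09 m and z of pin3 in the frame of rack between 0.053 and 0.0615 m and x of pin4 in the frame of rack between -0.009 and 0.009 m and y of pin4 in the frame of rack between -0.09 and 0.09 m and z of pin4 in the frame of rack between 0.053 and 0.0615 m and x of drift in the frame of mat between -0.12 and 0.12 m and y of drift in the frame of mat between -0.075 and 0.075 m and z of drift in the frame of mat between 0.008 and 0.024 m); the robot touches nothing.
It fails at once if pin1 is gripped or touched by the fingers (over 2 N) while more than 7 mm of its shank is still in its bore (contact force between the fingers and pin1 above 2 N and (x of pin1 in the frame of block between -0.03 and 0.045 m and y of pin1 in the frame of block between -0.1 and 0.1 m and z of pin1 in the frame of block between 0.05 and 0.07 m)).
It fails at once if pin2 is gripped or touched by the fingers (over 2 N) while more than 7 mm of its shank is still in its bore (contact force between the fingers and pin2 above 2 N and (x of pin2 in the frame of block between -0.03 and 0.045 m and y of pin2 in the frame of block between -0.1 and 0.1 m and z of pin2 in the frame of block between 0.05 and 0.07 m)).
It fails at once if pin3 is gripped or touched by the fingers (over 2 N) while more than 7 mm of its shank is still in its bore (contact force between the fingers and pin3 above 2 N and (x of pin3 in the frame of block between -0.03 and 0.045 m and y of pin3 in the frame of block between -0.1 and 0.1 m and z of pin3 in the frame of block between 0.05 and 0.07 m)).
It fails at once if pin4 is gripped or touched by the fingers (over 2 N) while more than 7 mm of its shank is still in its bore (contact force between the fingers and pin4 above 2 N and (x of pin4 in the frame of block between -0.03 and 0.045 m and y of pin4 in the frame of block between -0.1 and 0.1 m and z of pin4 in the frame of block between 0.05 and 0.07 m)).
It fails at once if a bystander is moved by more than 40 mm (distance of any of fan, heatsink, tape, dish, jar, driver from where it was at the start of the episode above 0.04 m).
Of pin1, pin2, pin3, pin4 only 3 to 4 are there at a start; the rules pass over those that are not, and their reading is None.
At some moment in a run one of drift may be knocked a few centimetres aside while the robot is not near it.
Once in a run the grip may slacken for a moment while it holds something.
It also fails if it takes over 210 s, if anything falls off the work surface, if the arm or the gripper's body presses on something with over 40 N, if the wrist force passes 120 N, or if a joint passes its speed limit or range.

### The arm

A 6-joint arm with a two-finger parallel gripper is mounted at the origin on the work surface. World frame = base frame: x ahead of the robot, y to its left, z up, the work surface at z = 0. Lengths are in m, angles in degrees, forces in N, time in s.
With the tool pointing down it reaches from about 0.4 to 0.825 m from the base axis. Payload 7 kg.
Tool frame: the origin (TCP) lies at the centre of the arm's flange, where the gripper is bolted on; the fingertips stand 178 mm ahead of it and the grasp point (between the pads) lies 159 mm ahead of it; x points along the fingers, y is the direction in which the jaws open and shut, and the axes are right-handed (so a half turn about x gives the same grasp; the last joint's range is limited). The gripper opens to 88 mm and grips with 3 to 60 N. Pads are 19 mm wide; open, the fingers measure 130 mm over their backs; the gripper's body (78 mm by 193 mm) begins 47 mm behind the grasp point.
Start: joints at [-47.55, 20.546, 0.682, 0, -70.136, -16.507], TCP at [0.295, -0.607, 0.405] pointing down, gripper open.
Joint ranges: [-176.03, 176.03], [-82.01, 121.73], [-58.28, 71.71], [-173.87, 95.51], [-174.79, -0.11], [-173.66, 173.66]. Speed limits (degrees/s): [136.94, 136.94, 172.46, 180, 180, 180].

### API

Orientations are given as [roll, pitch, yaw] about the fixed x, y, z axes, in that order (R = Rz(yaw) Ry(pitch) Rx(roll)).
In Python, from plant import ctrl gives the robot as it stands. The module is installed in compiled form; this text tells all that it offers.
- The arm moves only by the shell command python3 -m inch 'ROWS'. ROWS is JSON, one flat list of numbers, 7 for each row, row after row: the shift along the tool's x, y, z in m, then the turn, a rotation vector about the tool's x, y, z in degrees, then the finger opening in m, from 0 to 0.0876. In form: [dx, dy, dz, rx, ry, rz, hand, dx, dy, dz, rx, ry, rz, hand, ...]. A call has 1 to 20 rows; each row shifts and turns the pose as measured when the row begins, along the tool's axes as they then stand; what a row does not reach is not made up. A row lasts 1/8 s, in which the tool goes at most 62.5 mm and 10.7 degrees, less where a joint would pass 70% of its speed; a pose out of reach is approached as far as the arm can. A call with a gripper value outside its range is refused whole. The fingers move at their own pace and stop on an object; the grip force is fixed at half the most. Time passes only in rows, so rows that do not move let the fingers close. It gives the time, the measured TCP pose, the force and the opening at its end, in the units of the state.
- ctrl.get_obs(): the state, without advancing time (a new reading comes with each control period).
- ctrl.snapshot(name): name is "side" or "top" or "wrist"; returns a dict with "color" (400x640x3 uint8, red, green, blue), "depth" (400x640 float32, m along the optical axis (not along the pixel's ray), 0 where there is no reading), "K" (3x3 intrinsics, pixels), "position" and "attitude" of the camera in the world; the wrist camera has in their place "hand_eye" (4x4, takes a point from camera to tool coordinates, whose origin is the TCP and whose axes are the tool frame's). Camera axes: x right, y up, looking along -z (the intrinsics and any distortion apply to the point x, -y, -z); pixel columns grow to the right and rows downward; lengths in m; the calibration is good to about 2 mm. The wrist camera is an equidistant fisheye: a pixel r from the principal point sees the ray r / f radians off the axis. A picture is of the moment at which its call begins: read the wrist's pose just before it.
- ctrl.close_job(): hands the job in, once; it reports no verdict.
The state is a dict: "clock": time; "joint_pos": joint angles; "qvel": joint speeds; "tau": joint torques, N m; "tool_pos": TCP position; "orientation": TCP orientation; "force": force on the tool from outside, world axes, zero at the start; "moment": the same for the moment, N m; "opening": finger opening in m.
Only numpy, scipy, OpenCV 4.12 (cv2) and the standard library are available. Lean on these libraries where they do the work, as an engineer would, in place of code of your own. Each camera call takes 0.05 s, during which the arm holds its last target.

## Working session

There is one attempt and no reset: what is moved stays moved. The work goes in short steps, Python scripts to look and compute and a shell command to move; the robot and the scene stay as the last step left them, time stands still between calls to the robot, and variables do not carry over. Pictures are saved under pics/ and viewed, and the job is handed in when it is done.

```bash
mkdir -p pics; ls; python3 - <<'E'
from plant import ctrl
import cv2,numpy as np
o=ctrl.get_obs(); print(o)
for n in ("side","top","wrist"):
    s=ctrl.snapshot(n); cv2.imwrite(f"pics/{n}0.png",s["color"][:,:,::-1]); np.savez(f"pics/{n}0.npz",**s)
    print(n,s["K"],{k:s[k] for k in s if k not in("color","depth","K")})
E
```

```text
pics
{'clock': 0.0, 'joint_pos': array([-4.75490174e+01,  2.05913567e+01,  6.34951295e-01, -2.15781192e-02,
       -7.01368734e+01, -1.65075984e+01]), 'qvel': array([-0.01551805,  0.04108055, -0.09290656, -0.0192604 , -0.03640842,
        0.02497118]), 'tau': array([-1.56618033e-03, -5.82715523e+01,  2.93035895e+01,  6.99687347e+00,
        6.42518105e-03, -1.58084058e-04]), 'tool_pos': array([ 0.29522679, -0.60679777,  0.4037277 ]), 'orientation': array([ 94.24040283,  89.90454028, 120.17643875]), 'force': array([-0.38299663, -0.12645009, -0.05563071]), 'moment': array([-0.04139543, -0.02115319,  0.00237147]), 'opening': 0.08805548571408028}
side [[387.51723958   0.         312.15656965]
 [  0.         387.51723958 196.04582963]
 [  0.           0.           1.        ]] {'position': array([0.34481375, 0.79045952, 0.65530247]), 'attitude': array([  54.651849  ,    0.82926967, -163.50082069])}
top [[438.0128964    0.         315.88177823]
 [  0.         438.0128964  196.23537152]
 [  0.           0.           1.        ]] {'position': array([ 0.41471118, -0.02062981,  1.1010178 ]), 'attitude': array([  9.19423784,   0.41461798, -88.93533284])}
wrist [[309.70691629   0.         320.12511754]
 [  0.         309.70691629 204.74684522]
 [  0.           0.           1.        ]] {'hand_eye': array([[-2.53126208e-04,  2.86639993e-01, -9.58038334e-01,
         2.09454242e-02],
       [ 9.99999771e-01, -5.28044442e-04, -4.22201066e-04,
         4.10788139e-04],
       [-6.26906528e-04, -9.58038222e-01, -2.86639794e-01,
        -7.70406719e-02],
       [ 0.00000000e+00,  0.00000000e+00,  0.00000000e+00,
         1.00000000e+00]])}
```

View pics/top0.png

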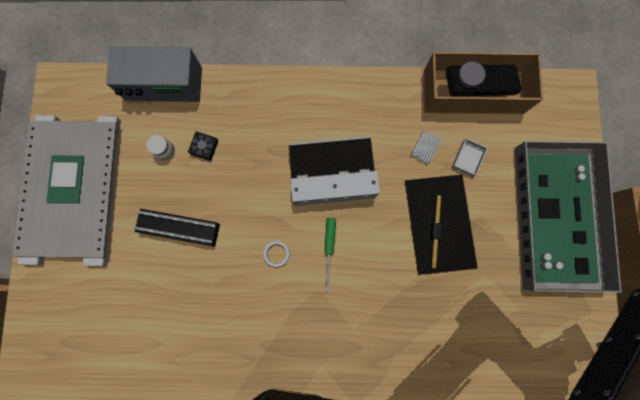

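View pics/side0.png

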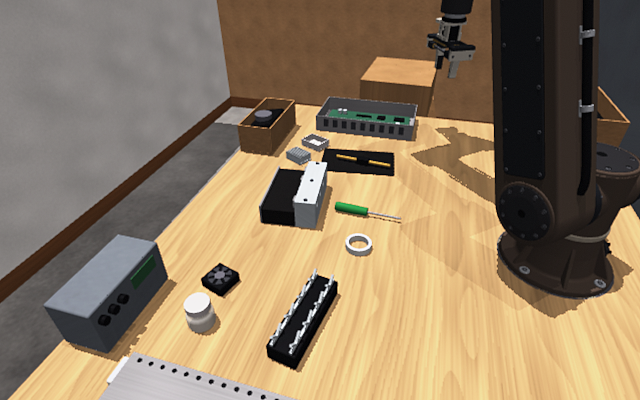

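View pics/wrist0.png

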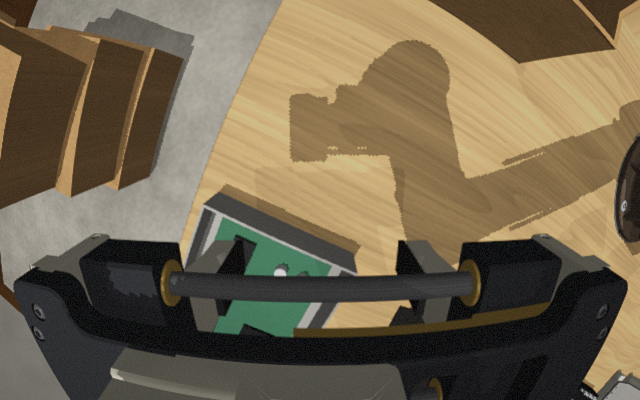

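```bash
cat > h.py <<'E'
from plant import ctrl
import cv2,numpy as np
from scipy.spatial.transform import Rotation as R
def snap(n,tag):
    o=ctrl.get_obs(); s=ctrl.snapshot(n); s["o_pos"]=o["tool_pos"]; s["o_ori"]=o["orientation"]
    cv2.imwrite(f"pics/{tag}.png",s["color"][:,:,::-1]); np.savez(f"pics/{tag}.npz",**s); return s
def load(tag): return dict(np.load(f"pics/{tag}.npz",allow_pickle=True))
def rays(s,uv):
    K=s["K"]; uv=np.atleast_2d(uv).astype(float)
    x=(uv[:,0]-K[0,2])/K[0,0]; y=(uv[:,1]-K[1,2])/K[1,1]
    if "hand_eye" in s:
        r=np.hypot(x,y)+1e-12; k=np.sin(r)/r
        d=np.c_[x*k,-y*k,-np.cos(r)]
        T=s["hand_eye"]; Rt=R.from_euler("xyz",s["o_ori"],degrees=True).as_matrix()
        return Rt@T[:3,3]+s["o_pos"], d@(Rt@T[:3,:3]).T, d
    d=np.c_[x,-y,-np.ones(len(x))]
    Rc=R.from_euler("xyz",s["attitude"],degrees=True).as_matrix()
    return s["position"], d@Rc.T, d
def at_z(s,uv,z):
    p,d,_=rays(s,uv); t=(z-p[2])/d[:,2]; return p+d*t[:,None]
def cloud(s):
    h,w=s["depth"].shape; u,v=np.meshgrid(np.arange(w),np.arange(h))
    p,d,dc=rays(s,np.c_[u.ravel(),v.ravel()])
    t=s["depth"].ravel()/(-dc[:,2]); P=p+d*t[:,None]; P[s["depth"].ravel()==0]=np.nan
    return P.reshape(h,w,3)
def crop(s,name,x0,y0,x1,y1,f):
    im=s["color"][y0:y1,x0:x1,::-1]; cv2.imwrite(f"pics/{name}.png",cv2.resize(im,None,fx=f,fy=f,interpolation=cv2.INTER_CUBIC))
E
python3 - <<'E'
from h import *
s=load("top0"); P=cloud(s)
for n,uv in dict(blk=(333,185),bench=(250,330),ledge=(331,155),mat=(415,195),driftgrip=(437,231),rack=(177,228),drv=(331,240),tape=(266,254),rodt=(439,200)).items(): print(n,P[uv[1],uv[0]].round(4))
crop(s,"c1",280,130,400,210,6.5); crop(s,"c2",395,165,485,280,5); crop(s,"c3",125,200,230,255,7)
E
```

```text
blk [ 0.6071 -0.0502  0.082 ]
bench [ 0.2606  0.1448 -0.0017]
ledge [ 0.6882 -0.0452  0.0506]
mat [ 0.5995 -0.2603  0.005 ]
driftgrip [ 0.5074 -0.3077  0.0268]
rack [0.5026 0.3278 0.0355]
drv [ 0.4808 -0.0486  0.0247]
tape [0.4442 0.1106 0.0146]
rodt [ 0.585  -0.3158  0.0224]
```

View pics/c1.png

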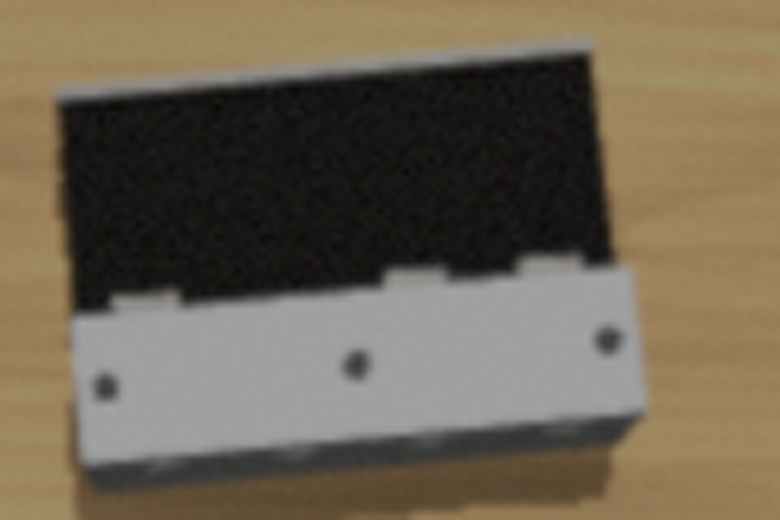

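View pics/c2.png

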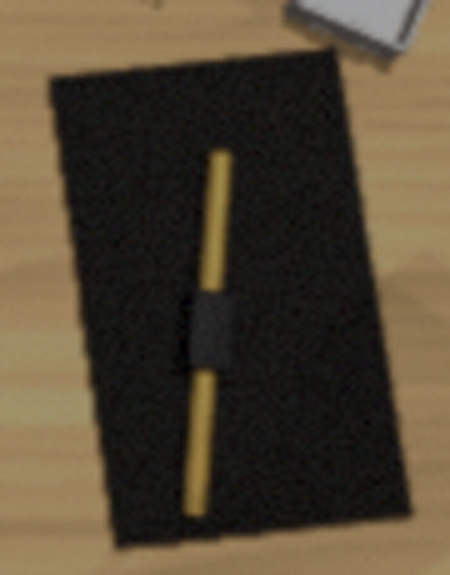

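View pics/c3.png

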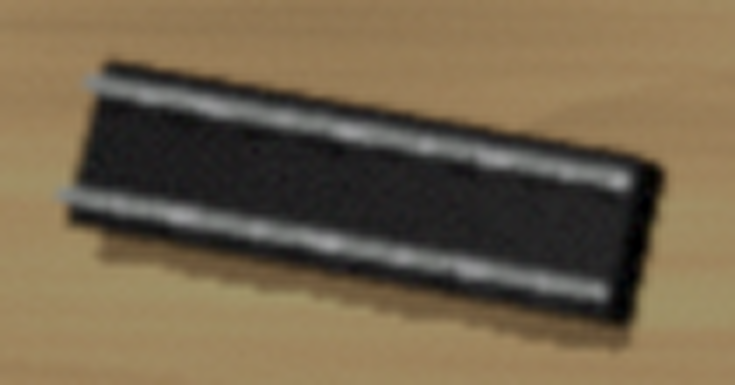

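```bash
cat >> h.py <<'E'
def frame(uvs,model,z,s):
    "fit planar pose: model pts (x,y) at height z"
    W=at_z(s,uvs,z)[:,:2]; M=np.array(model,float); a=M-M.mean(0); b=W-W.mean(0)
    th=np.arctan2((a[:,0]*b[:,1]-a[:,1]*b[:,0]).sum(),(a*b).sum()); c,q=np.cos(th),np.sin(th); r=np.array([[c,-q],[q,c]])
    t=W.mean(0)-r@M.mean(0); res=(W-(M@r.T+t))*1000
    return t,np.degrees(th),res
E
python3 - <<'E'
from h import *
s=load("top0")
c=lambda L,f,ox,oy:[((u+.5)/f-.5+ox,(v+.5)/f-.5+oy) for u,v in L]
t,th,res=frame(c([(70,317),(632,268),(647,412),(83,466)],6.5,280,130),[(.027,.103),(.027,-.103),(-.027,-.103),(-.027,.103)],.08,s)
print("block",t,th,res.round(1).tolist())
t,th,res=frame(c([(51,78),(337,50),(411,516),(117,547)],5,395,165),[(.12,.075),(.12,-.075),(-.12,-.075),(-.12,.075)],.004,s)
print("mat",t,th,res.round(1).tolist())
t,th,res=frame(c([(222,150),(195,517)],5,395,165),[(.09,0),(-.09,0)],.015,s)
print("drift",t,th,res.round(1).tolist())
t,th,res=frame(c([(92,82),(630,180),(65,193),(605,292)],7,125,200),[(.0195,.098),(.0195,-.098),(-.0195,.098),(-.0195,-.098)],.061,s)
print("rack",t,th,res.round(1).tolist())
E
```

```text
block [ 0.60564607 -0.05425214] 6.282984824257537 [[0.6, 0.3], [-0.1, -0.4], [0.2, 0.2], [-0.7, -0.1]]
mat [ 0.52869978 -0.32252533] 6.941662804484088 [[-1.3, -1.6], [-2.4, 1.4], [1.7, 2.1], [2.0, -1.8]]
drift [ 0.50883554 -0.30922044] -5.623875300168999 [[1.5, -0.1], [-1.5, 0.1]]
rack [0.50461988 0.32656997] -9.22879961090711 [[-0.7, -3.4], [0.4, 3.5], [-0.4, -3.6], [0.8, 3.6]]
```

```bash
cat >> h.py <<'E'
def plan(grasp,phi,depth=.159,maxt=.06,maxr=10,tilt=None):
    """grasp: world xyz of the point 'depth' ahead of the flange; phi: world angle of tool y. prints rows (tool-down)"""
    o=ctrl.get_obs(); R0=R.from_euler("xyz",o["orientation"],degrees=True); c,q=np.cos(np.radians(phi)),np.sin(np.radians(phi))
    R1=R.from_matrix(np.array([[0,0,-1],[c,q,0],[q,-c,0]]).T)
    p1=np.array(grasp)-R1.apply([depth,0,0]); d=p1-o["tool_pos"]
    rv=(R0.inv()*R1).as_rotvec(degrees=True)
    n=int(max(np.ceil(np.linalg.norm(d)/maxt),np.ceil(np.linalg.norm(rv)/maxr),1))
    print("t",o["clock"].round(2),"phi",np.degrees(np.arctan2(*R0.as_matrix()[[1,0],1])).round(2),"grasp now",(o["tool_pos"]+R0.apply([depth,0,0])).round(4),"open",round(o["opening"],4),"F",o["force"].round(1))
    print("n",n,"shift world",d.round(4),"tool",R0.inv().apply(d).round(4),"rotvec",rv.round(2))
    if n>1:
        for i in range(n):
            Ri=R0*R.from_rotvec(rv*i/n,degrees=True); print((Ri.inv().apply(d/n)).round(4),(rv/n).round(2))
E
python3 - <<'E'
from h import *
plan((.509,-.309,.15),84.4)
E
```

```text
Traceback (most recent call last):
  File "h.py", line 41, in plan
    print("t",o["clock"].round(2),"phi",np.degrees(np.arctan2(*R0.as_matrix()[[1,0],1])).round(2),"grasp now",(o["tool_pos"]+R0.apply([depth,0,0])).round(4),"open",round(o["opening"],4),"F",o["force"].round(1))
              ^^^^^^^^^^^^^^^^
AttributeError: 'float' object has no attribute 'round'
```

```bash
sed -i 's/o\["clock"\].round(2)/round(o["clock"],2)/' h.py
python3 - <<'E'
from h import *
plan((.509,-.309,.15),84.4)
E
```

```text
t 0.15 phi 115.94 grasp now [ 0.2951 -0.6067  0.245 ] open 0.0877 F [-0.9  0.1 -0.3]
n 7 shift world [ 0.2138  0.2979 -0.095 ] tool [0.0951 0.1742 0.3226] rotvec [ 3.154e+01 -3.000e-02 -7.000e-02]
[0.0136 0.0249 0.0461] [ 4.51 -0.   -0.01]
[0.0136 0.0284 0.044 ] [ 4.51 -0.   -0.01]
[0.0136 0.0318 0.0416] [ 4.51 -0.   -0.01]
[0.0136 0.035  0.039 ] [ 4.51 -0.   -0.01]
[0.0136 0.0379 0.0361] [ 4.51 -0.   -0.01]
[0.0136 0.0407 0.033 ] [ 4.51 -0.   -0.01]
[0.0136 0.0431 0.0297] [ 4.51 -0.   -0.01]
```

```bash
python3 -m inch '[0.013,0.025,0.046,4.5,0,0,0.0876, 0.013,0.028,0.044,4.5,0,0,0.0876, 0.014,0.032,0.042,4.5,0,0,0.0876, 0.014,0.035,0.039,4.5,0,0,0.0876, 0.014,0.038,0.036,4.5,0,0,0.0876, 0.014,0.041,0.033,4.5,0,0,0.0876, 0.014,0.043,0.030,4.5,0,0,0.07, 0,0,0,0,0,0,0.07]'
python3 - <<'E'
from h import *
plan((.509,-.309,.15),84.4)
s=snap("wrist","w1")
E
```

```text
clock: 1.15
tool_pos: [0.5171, -0.3018, 0.3028]
orientation: [158.9, 89.8, 152.1]
force: [-0.5, -0.2, -0.1]
opening: 0.0735
t 1.15 phi 83.22 grasp now [ 0.5167 -0.3016  0.1438] open 0.0735 F [-0.5 -0.2 -0.1]
n 1 shift world [-0.0081 -0.0072  0.0062] tool [-0.0062 -0.0081 -0.0073] rotvec [-1.18 -0.18 -0.07]
```

View pics/w1.png

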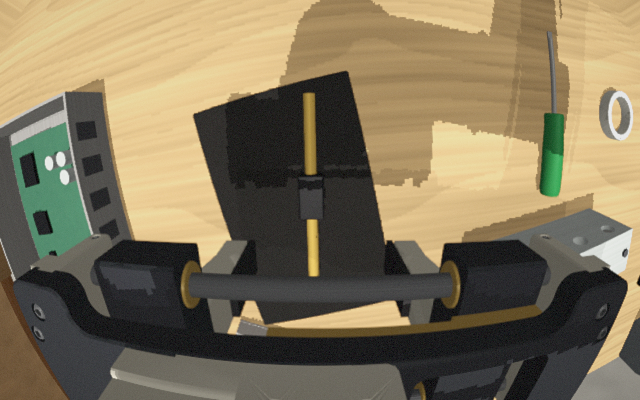

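```bash
python3 - <<'E'
from h import *
s=load("w1")
print("mid near end",at_z(s,[(308.7,95)],.015), "rod pts",at_z(s,[(309,130),(313.5,250)],.015))
print("grip top corners", at_z(s,[(300,175),(323,175),(299,219),(324,219)],.026))
P=cloud(s); print(P[197,311],P[240,313], P[130,309],P[150,250])
crop(s,"c4",240,70,400,300,2.6)
E
```

```text
mid near end [[ 0.42143186 -0.299148    0.015     ]] rod pts [[ 0.45147692 -0.30254321  0.015     ]
 [ 0.56244723 -0.31240954  0.015     ]]
grip top corners [[ 0.48763595 -0.31432478  0.026     ]
 [ 0.48995301 -0.29509826  0.026     ]
 [ 0.52632232 -0.3204735   0.026     ]
 [ 0.52888913 -0.2987263   0.026     ]]
[ 0.50814942 -0.30759548  0.02461059] [ 0.55025245 -0.31125064  0.01953721] [ 0.45132314 -0.30239898  0.0186985 ] [ 0.46283074 -0.3592183   0.00216351]
```

View pics/c4.png

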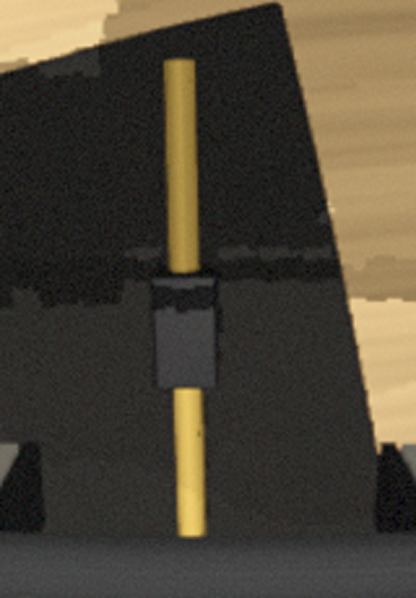

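```bash
python3 -m inch '[0.04,-0.008,-0.006,-1.5,0,0,0.05, 0.04,0,0,0,0,0,0.05, 0,0,0,0,0,0,0.05]'
python3 - <<'E'
from h import *
plan((.509,-.308,.0255),84.8)
E
```

```text
clock: 1.58
tool_pos: [0.5087, -0.3121, 0.2233]
orientation: [161.7, 90.0, 156.5]
force: [-0.3, -0.3, 0.4]
opening: 0.0509
t 1.57 phi 84.81 grasp now [ 0.5086 -0.3121  0.0643] open 0.0509 F [-0.3 -0.3  0.4]
n 1 shift world [ 0.0003  0.0041 -0.0388] tool [ 0.0388  0.0041 -0.    ] rotvec [ 0.01 -0.02 -0.01]
```

```bash
python3 -m inch '[0.02,0.004,0,0,0,0,0.05, 0.014,0,0,0,0,0,0.05, 0.003,0,0,0,0,0,0.05, 0,0,0,0,0,0,0.05]'
python3 - <<'E'
from h import *
plan((.509,-.308,.0255),84.8)
E
```

```text
clock: 2.08
tool_pos: [0.5104, -0.3109, 0.191]
orientation: [-20.5, 89.6, -25.7]
force: [0.5, 0.3, 0.3]
opening: 0.0502
t 2.08 phi 84.78 grasp now [ 0.5113 -0.3114  0.032 ] open 0.0502 F [0.5 0.3 0.3]
n 1 shift world [-0.0014  0.0029 -0.0065] tool [ 0.0064  0.0028 -0.0017] rotvec [-0.02  0.34  0.13]
```

```bash
python3 -m inch '[0.0065,0.003,-0.001,0,0.3,0,0.05, 0,0,0,0,0,0,0.05]'
python3 - <<'E'
from h import *
plan((.509,-.308,.0255),84.8)
E
python3 -m inch '[0,0,0,0,0,0,0.05]'
python3 - <<'E'
from h import *
plan((.509,-.308,.0255),84.8)
E
```

```text
clock: 2.33
tool_pos: [0.5101, -0.3079, 0.1854]
orientation: [-48.8, 89.8, -54.0]
force: [-0.7, -0.2, 0.5]
opening: 0.0501
t 2.33 phi 84.78 grasp now [ 0.5104 -0.3084  0.0264] open 0.0501 F [-0.7 -0.2  0.5]
n 1 shift world [-0.0011 -0.0001 -0.0009] tool [ 0.0009 -0.0002 -0.0011] rotvec [-0.02  0.13  0.15]
clock: 2.45
tool_pos: [0.5103, -0.3079, 0.1856]
orientation: [-45.9, 89.8, -51.1]
force: [-0.0, 0.4, -0.5]
opening: 0.0501
t 2.45 phi 84.8 grasp now [ 0.5106 -0.3083  0.0266] open 0.0501 F [-0.   0.4 -0.5]
n 1 shift world [-0.0013 -0.0001 -0.0011] tool [ 0.0011 -0.0002 -0.0012] rotvec [0.   0.15 0.16]
```

```bash
python3 -m inch '[0.001,0,-0.001,0,0,0,0.05, 0,0,0,0,0,0,0.0, 0,0,0,0,0,0,0.0, 0,0,0,0,0,0,0.0, 0,0,0,0,0,0,0.0]'
python3 -m inch '[-0.02,0,0,0,0,0,0.0, -0.05,0,0,0,0,0,0.0, -0.05,0,0,0,0,0,0.0, 0,0,0,0,0,0,0.0]'
python3 - <<'E'
from h import *
s=snap("wrist","w2")
plan((.509,-.308,.15),84.8)
E
```

```text
clock: 3.08
tool_pos: [0.5093, -0.3078, 0.1848]
orientation: [-43.5, 89.8, -48.7]
force: [-0.4, 0.2, -0.0]
opening: 0.0218
clock: 3.58
tool_pos: [0.5084, -0.3072, 0.3063]
orientation: [-129.4, 89.9, -134.6]
force: [0.7, -0.2, -2.0]
opening: 0.0215
t 3.62 phi 84.74 grasp now [ 0.5067 -0.3069  0.1449] open 0.0218 F [ 0.2 -0.7 -2.8]
n 1 shift world [ 0.0015 -0.0011  0.0051] tool [-0.0051 -0.001   0.0015] rotvec [-0.06 -0.29  0.03]
```

View pics/w2.png

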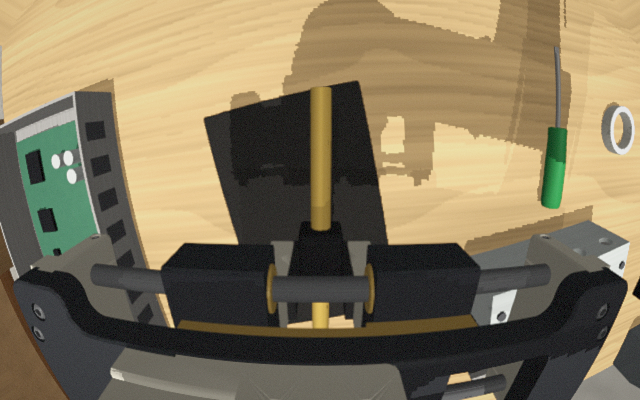

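```bash
cat >> h.py <<'E'
def toolcloud(s):
    h,w=s["depth"].shape; u,v=np.meshgrid(np.arange(w),np.arange(h))
    _,_,dc=rays(s,np.c_[u.ravel(),v.ravel()])
    t=s["depth"].ravel()/(-dc[:,2]); T=s["hand_eye"]; return ((dc*t[:,None])@T[:3,:3].T+T[:3,3]).reshape(h,w,3)
def rod(s,u0=300,u1=345,v0=84,v1=232):
    P=toolcloud(s); im=s["color"].astype(int)
    m=np.zeros(P.shape[:2],bool); m[v0:v1,u0:u1]=1
    m&=(im[...,0]-im[...,2]>40)&(im[...,0]>90)&(P[...,0]>.12)&(P[...,0]<.20)
    q=P[m]; 
    b=np.linspace(q[:,2].min(),q[:,2].max(),8)
    for i in range(7):
        k=q[(q[:,2]>=b[i])&(q[:,2]<b[i+1])]
        print("z",k[:,2].mean().round(4),"y mid",((np.percentile(k[:,1],2)+np.percentile(k[:,1],98))/2).round(4),"width",np.ptp(np.percentile(k[:,1],[2,98])).round(4),"top depth x",np.percentile(k[:,0],10).round(4), len(k))
    print("zmin",q[:,2].min())
E
python3 - <<'E'
from h import *
rod(load("w2"))
E
```

```text
z -0.0857 y mid 0.0008 width 0.0089 top depth x 0.1652 418
z -0.0756 y mid 0.0008 width 0.009 top depth x 0.1653 436
z -0.0655 y mid 0.0008 width 0.0091 top depth x 0.1653 418
z -0.0556 y mid 0.0008 width 0.0092 top depth x 0.1654 412
z -0.0456 y mid 0.0008 width 0.0093 top depth x 0.1654 396
z -0.0355 y mid 0.0006 width 0.009 top depth x 0.1654 369
z -0.0257 y mid 0.0006 width 0.0091 top depth x 0.1655 339
zmin -0.09058398624466969
```

```bash
cat >> h.py <<'E'
BT=np.array([.60565,-.05425]); BTH=6.28
def B(xb,yb,z):
    c,q=np.cos(np.radians(BTH)),np.sin(np.radians(BTH)); return (BT[0]+xb*c-yb*q,BT[1]+xb*q+yb*c,z)
def drv(tip,yb,z=.06,**k): plan(B(tip-.089,yb,z),90+BTH,depth=.170,**k)
E
python3 - <<'E'
from h import *
drv(-.06,-.075,.16)
E
```

```text
t 3.62 phi 84.74 grasp now [ 0.5067 -0.3069  0.1339] open 0.0218 F [ 0.2 -0.7 -2.8]
n 3 shift world [-0.0418  0.1618  0.0261] tool [-0.0259  0.1573 -0.0566] rotvec [-11.54  -0.29  -0.  ]
[-0.0086  0.0524 -0.0189] [-3.85 -0.1  -0.  ]
[-0.0087  0.0536 -0.0153] [-3.85 -0.1  -0.  ]
[-0.0087  0.0545 -0.0116] [-3.85 -0.1  -0.  ]
```

```bash
python3 -m inch '[-0.01,0.03,-0.012,-2.5,0,0,0, -0.008,0.033,-0.012,-2.5,0,0,0, -0.005,0.033,-0.01,-2.5,0,0,0, 0,0.03,-0.009,-2.5,0,0,0, 0,0.015,-0.005,-1.0,0,0,0, 0,0,0,0,0,0,0]'
python3 - <<'E'
from h import *
drv(-.06,-.075,.16)
snap("wrist","w3");snap("top","t3")
crop(load("t3"),"t3c",270,120,450,260,4.4)
E
```

```text
clock: 4.38
tool_pos: [0.4571, -0.1612, 0.3189]
orientation: [164.2, 88.9, 170.1]
force: [0.6, -0.1, -1.8]
opening: 0.0219
t 4.38 phi 95.89 grasp now [ 0.4538 -0.1606  0.1489] open 0.0219 F [ 0.6 -0.1 -1.8]
n 1 shift world [0.0086 0.0161 0.0111] tool [-0.0112  0.0151  0.01  ] rotvec [-0.39 -1.1  -0.31]
```

View pics/w3.png

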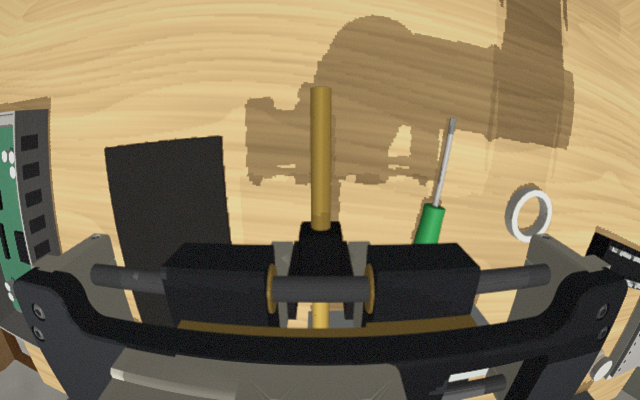

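View pics/t3c.png

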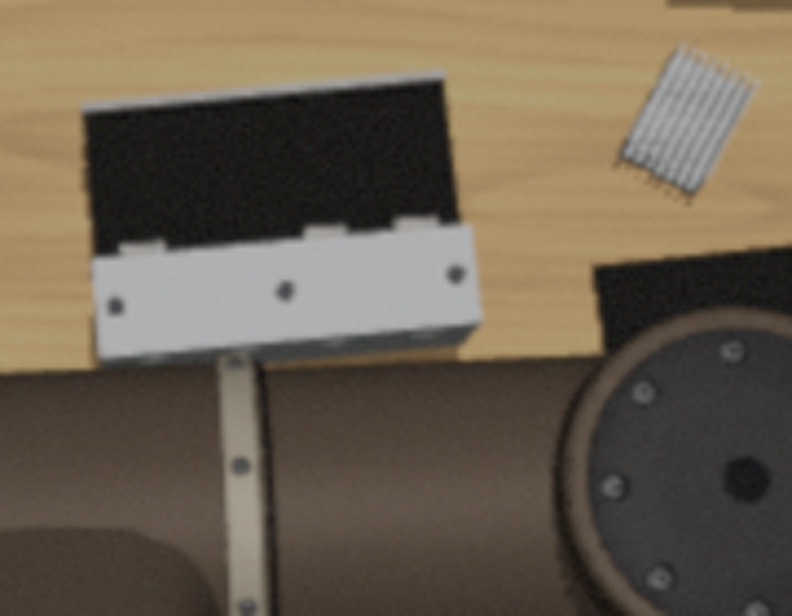

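```bash
python3 -m inch '[0.025,0.015,0.01,-0.3,-1,-0.3,0, 0.035,0,0,0,0,0,0, 0.022,0,0,0,0,0,0, 0,0,0,0,0,0,0]'
python3 - <<'E'
from h import *
drv(-.06,-.075,.06)
E
```

```text
clock: 4.97
tool_pos: [0.4678, -0.1484, 0.2343]
orientation: [-108.9, 89.9, -103.1]
force: [-0.2, 0.2, -1.6]
opening: 0.022
t 4.97 phi 95.86 grasp now [ 0.4677 -0.1486  0.0643] open 0.022 F [-0.2  0.2 -1.6]
n 1 shift world [-0.002   0.0033 -0.0043] tool [ 0.0043  0.0035 -0.0017] rotvec [-0.42 -0.02  0.06]
```

```bash
python3 -m inch '[0.0043,0.0035,0,-0.4,0,0,0, 0,0,0,0,0,0,0, 0,0,0,0,0,0,0]'
python3 - <<'E'
from h import *
drv(-.06,-.075,.06)
snap("wrist","w4"); rod(load("w4"))
s=snap("side","s4"); crop(s,"s4c",240,130,360,240,6)
E
```

```text
clock: 5.35
tool_pos: [0.4686, -0.1455, 0.2315]
orientation: [-36.5, 89.8, -30.3]
force: [0.5, -0.5, -1.9]
opening: 0.0216
t 5.35 phi 96.22 grasp now [ 0.469  -0.1457  0.0615] open 0.0216 F [ 0.5 -0.5 -1.9]
n 1 shift world [-0.0029  0.0004 -0.0015] tool [ 0.0015  0.0007 -0.0028] rotvec [-0.06  0.13  0.09]
z -0.0853 y mid 0.0005 width 0.0094 top depth x 0.1653 459
z -0.075 y mid 0.0005 width 0.0095 top depth x 0.1653 457
z -0.0649 y mid 0.0008 width 0.0091 top depth x 0.1654 423
z -0.0546 y mid 0.001 width 0.0097 top depth x 0.1654 436
z -0.0446 y mid 0.001 width 0.0098 top depth x 0.1654 406
z -0.0342 y mid 0.0005 width 0.009 top depth x 0.1654 382
z -0.0248 y mid 0.0006 width 0.0092 top depth x 0.1654 300
zmin -0.09044861523265692
```

View pics/w4.png

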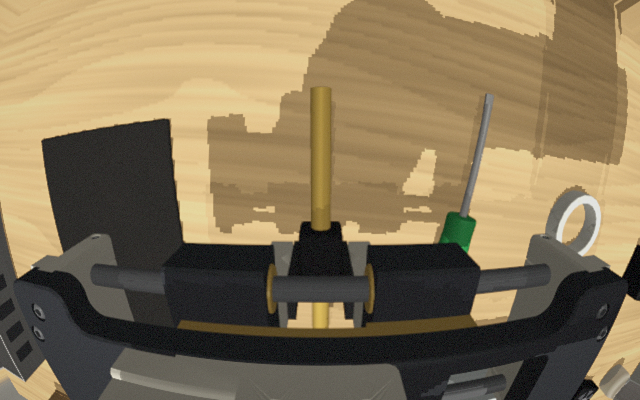

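View pics/s4c.png

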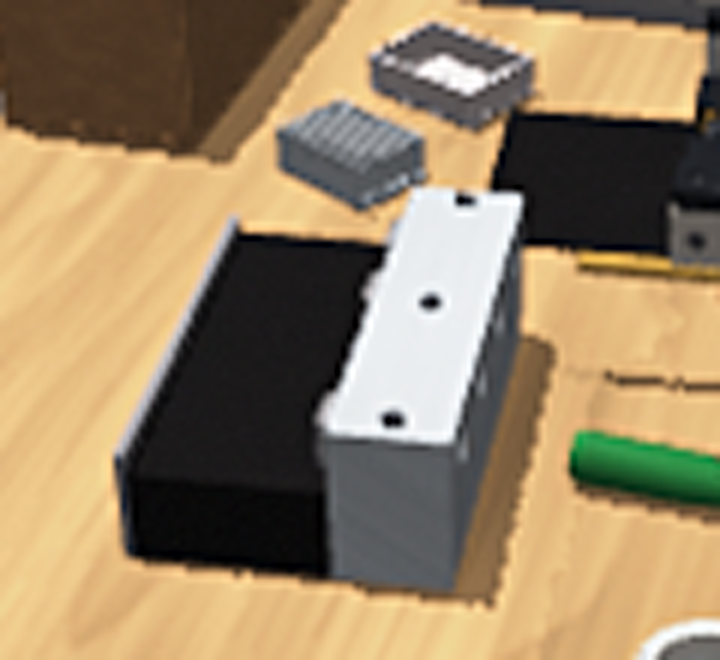

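```bash
python3 - <<'E'
from h import *
s=load("s4"); f=lambda L:[((u+.5)/6-.5+240,(v+.5)/6-.5+130) for u,v in L]
print("tip side",at_z(s,f([(578,264)]),.0615),"expected",B(-.057,-.075,0))
print(frame(f([(452,440),(322,432),(523,205),(398,190)]),[(-.027,.103),(.027,.103),(-.027,-.103),(.027,-.103)],.08,s))
E
```

```text
tip side [[ 0.55658012 -0.1351795   0.0615    ]] expected (np.float64(0.5571960966282197), np.float64(-0.13503501871039064), 0)
(array([ 0.60743326, -0.05218729]), np.float64(6.982367918018819), array([[-0.05036268, -5.03068596],
       [ 0.55201464, -2.56492638],
       [-4.82689915,  6.06838418],
       [ 4.32524719,  1.52722816]]))
```

```bash
python3 -m inch '[0.0015,0.001,0.01,0,0,0,0, 0,0,0.008,0,0,0,0, 0,0,0.004,0,0,0,0, 0,0,0,0,0,0,0]'
python3 - <<'E'
from h import *
drv(-.026,-.075,.06)
E
```

```text
clock: 5.95
tool_pos: [0.4925, -0.1417, 0.2305]
orientation: [-25.8, 89.8, -19.6]
force: [0.2, 0.3, -2.2]
opening: 0.0217
t 5.95 phi 96.25 grasp now [ 0.4932 -0.1419  0.0605] open 0.0217 F [ 0.2  0.3 -2.2]
n 1 shift world [ 0.007   0.0003 -0.0005] tool [ 0.0005 -0.0005  0.007 ] rotvec [-0.03  0.21  0.1 ]
```

```bash
python3 -m inch '[0.0005,-0.0005,0.006,0,0.2,0.1,0, 0,0,0.002,0,0,0,0, 0,0,0,0,0,0,0]'
python3 - <<'E'
from h import *
drv(-.023,-.075,.06)
E
python3 -m inch '[0,0,0.003,0,0,0,0, 0,0,0.003,0,0,0,0, 0,0,0.003,0,0,0,0]'
python3 - <<'E'
from h import *
drv(-.015,-.075,.06)
E
```

```text
clock: 6.32
tool_pos: [0.5009, -0.1413, 0.2297]
orientation: [164.2, 90.0, 170.4]
force: [-0.1, 0.1, -2.0]
opening: 0.0214
t 6.33 phi 96.24 grasp now [ 0.5007 -0.1413  0.0597] open 0.0214 F [-0.1  0.1 -2. ]
n 1 shift world [0.0017 0.0003 0.0003] tool [-0.0003  0.0001  0.0017] rotvec [-0.04 -0.04 -0.01]
clock: 6.7
tool_pos: [0.5061, -0.1409, 0.2283]
orientation: [173.8, 89.4, 179.9]
force: [-9.2, -0.6, 2.1]
opening: 0.0216
t 6.7 phi 96.14 grasp now [ 0.5042 -0.1409  0.0583] open 0.0216 F [-9.2 -0.6  2.1]
n 1 shift world [0.0044 0.0007 0.0017] tool [-0.0018  0.0002  0.0044] rotvec [-0.14 -0.64 -0.07]
```

```bash
python3 -m inch '[-0.002,0,0.001,0,-0.7,0,0, 0,0,0.003,0,0,0,0, 0,0,0.003,0,0,0,0]'
python3 - <<'E'
from h import *
drv(-.015,-.075,.06)
E
```

```text
clock: 7.08
tool_pos: [0.507, -0.141, 0.2276]
orientation: [169.6, 89.1, 175.5]
force: [-7.9, 0.4, 2.1]
opening: 0.022
t 7.08 phi 95.98 grasp now [ 0.5043 -0.1407  0.0577] open 0.022 F [-7.9  0.4  2.1]
n 1 shift world [0.0035 0.0008 0.0024] tool [-0.0024  0.0004  0.0035] rotvec [-0.3  -0.89 -0.17]
```

```bash
python3 -m inch '[-0.003,0,0.004,-0.3,-1.2,-0.2,0, -0.0015,0,0.006,0,-0.5,0,0]'
python3 - <<'E'
from h import *
drv(-.015,-.075,.06)
E
```

```text
clock: 7.32
tool_pos: [0.5107, -0.1406, 0.2287]
orientation: [150.9, 89.8, 157.0]
force: [-10.1, 0.0, -3.3]
opening: 0.0218
t 7.33 phi 96.12 grasp now [ 0.5103 -0.1404  0.0587] open 0.0218 F [-10.1   0.   -3.3]
n 1 shift world [-0.0003  0.0004  0.0013] tool [-0.0013  0.0004 -0.0002] rotvec [-0.16 -0.14 -0.08]
```

```bash
python3 -m inch '[-0.002,0.0003,0.007,-0.1,-0.5,0,0, -0.001,0,0.007,0,-0.4,0,0]'
python3 - <<'E'
from h import *
drv(-.005,-.075,.06)
E
```

```text
clock: 7.58
tool_pos: [0.5182, -0.1396, 0.2282]
orientation: [144.1, 89.7, 150.2]
force: [-10.8, -0.1, -0.7]
opening: 0.0218
t 7.58 phi 96.04 grasp now [ 0.5174 -0.1391  0.0582] open 0.0218 F [-10.8  -0.1  -0.7]
n 1 shift world [0.0022 0.0005 0.0018] tool [-0.0018  0.0003  0.0022] rotvec [-0.24 -0.27 -0.19]
```

```bash
python3 -m inch '[-0.0025,0.0003,0.008,-0.2,-0.6,-0.2,0, -0.0015,0,0.008,0,-0.4,0,0, -0.0015,0,0.008,0,-0.4,0,0]'
python3 - <<'E'
from h import *
drv(.005,-.075,.06)
snap("wrist","w5"); rod(load("w5"))
E
```

```text
clock: 7.95
tool_pos: [0.5327, -0.138, 0.2284]
orientation: [159.1, 89.6, 165.1]
force: [-9.9, -0.1, -0.3]
opening: 0.0222
t 7.95 phi 95.98 grasp now [ 0.5315 -0.1377  0.0584] open 0.0222 F [-9.9 -0.1 -0.3]
n 1 shift world [-0.0023  0.      0.0016] tool [-0.0016  0.0003 -0.0023] rotvec [-0.3  -0.4  -0.16]
z -0.0864 y mid 0.0005 width 0.0096 top depth x 0.168 454
z -0.0761 y mid 0.0005 width 0.0097 top depth x 0.1677 438
z -0.066 y mid 0.0005 width 0.0097 top depth x 0.1675 443
z -0.0556 y mid 0.0005 width 0.0088 top depth x 0.1673 398
z -0.0453 y mid 0.0005 width 0.0089 top depth x 0.167 394
z -0.035 y mid 0.0005 width 0.009 top depth x 0.1668 380
z -0.0257 y mid 0.0006 width 0.0092 top depth x 0.1666 296
zmin -0.09163423879217053
```

```bash
python3 -m inch '[-0.002,0.0003,0.008,-0.2,-0.3,-0.1,0, -0.0015,0,0.008,0,-0.3,0,0, -0.0015,0,0.008,0,-0.3,0,0]'
python3 - <<'E'
from h import *
drv(.02,-.075,.06)
E
```

```text
clock: 8.38
tool_pos: [0.5482, -0.1365, 0.2287]
orientation: [168.7, 89.0, 174.6]
force: [-7.4, -1.1, 0.9]
opening: 0.0219
t 8.38 phi 95.94 grasp now [ 0.5453 -0.1363  0.0587] open 0.0219 F [-7.4 -1.1  0.9]
n 1 shift world [-0.0029  0.0002  0.0013] tool [-0.0013  0.0005 -0.0029] rotvec [-0.34 -0.95 -0.19]
```

```bash
python3 -m inch '[-0.002,0.0003,0.008,-0.3,-0.8,-0.1,0, -0.0015,0,0.007,0,-0.3,0,0, -0.0015,0,0.006,0,-0.3,0,0]'
python3 - <<'E'
from h import *
drv(.036,-.075,.06)
snap("wrist","w6"); rod(load("w6"))
s=snap("side","s6"); crop(s,"s6c",240,130,360,240,6)
s=snap("top","t6"); crop(s,"t6c",270,120,450,260,4.4)
E
```

```text
clock: 8.75
tool_pos: [0.5684, -0.134, 0.2321]
orientation: [33.9, 89.8, 40.1]
force: [-3.5, -0.5, -7.5]
opening: 0.0216
t 8.75 phi 96.19 grasp now [ 0.569  -0.1335  0.0621] open 0.0216 F [-3.5 -0.5 -7.5]
n 1 shift world [-0.0072 -0.0006 -0.0021] tool [ 0.0021  0.0002 -0.0072] rotvec [-0.09  0.21 -0.14]
z -0.0863 y mid 0.0005 width 0.0095 top depth x 0.1663 460
z -0.0761 y mid 0.0005 width 0.0096 top depth x 0.1662 440
z -0.066 y mid 0.0005 width 0.0097 top depth x 0.1663 449
z -0.0557 y mid 0.0008 width 0.0092 top depth x 0.1662 415
z -0.0454 y mid 0.0005 width 0.0088 top depth x 0.1661 393
z -0.0352 y mid 0.0005 width 0.009 top depth x 0.1661 377
z -0.0259 y mid 0.0005 width 0.0092 top depth x 0.1662 299
zmin -0.09149600140660975
```

View pics/s6c.png

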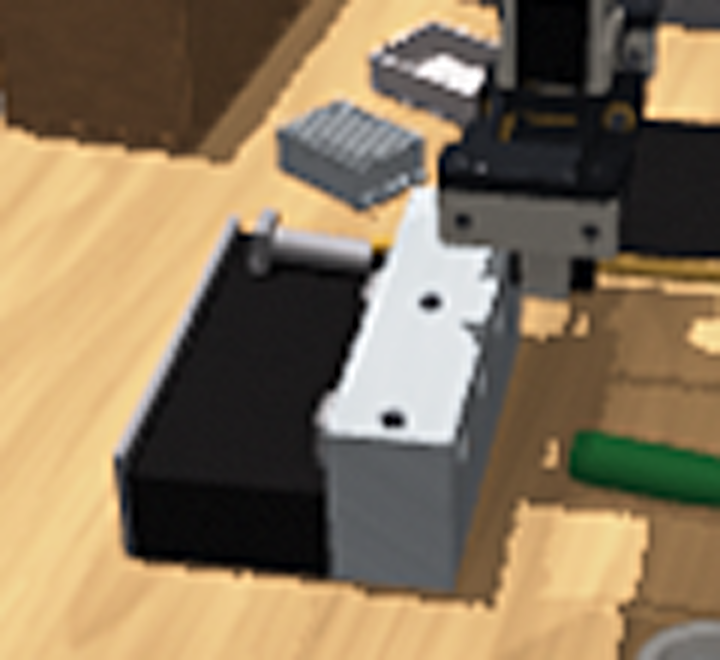

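View pics/t6c.png

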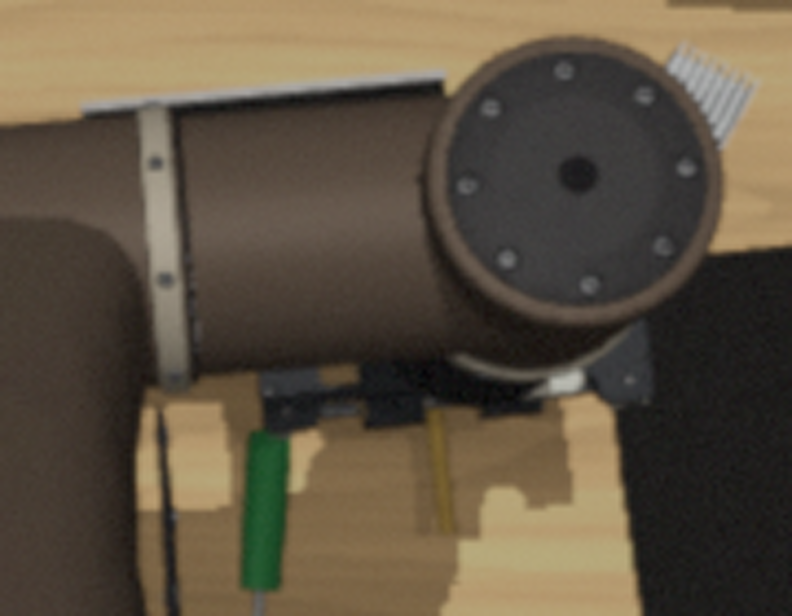

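```bash
python3 -m inch '[0.002,0,-0.006,0,0,0,0, 0,0,-0.015,0,0,0,0, -0.0005,0,-0.025,0,0,0,0, -0.0005,0,-0.025,0,0,0,0, -0.001,0,-0.02,0,0,0,0, 0,0,0,0,0,0,0]'
sed -i 's/depth=.170,\*\*k/depth=.171,**k/' h.py
python3 - <<'E'
from h import *
drv(-.06,-.025,.06)
snap("wrist","w7"); rod(load("w7"))
E
```

```text
clock: 9.65
tool_pos: [0.4751, -0.1444, 0.2346]
orientation: [2.4, 89.0, 8.7]
force: [0.5, 0.1, -1.6]
opening: 0.022
t 9.65 phi 96.31 grasp now [ 0.4781 -0.1439  0.0636] open 0.022 F [ 0.5  0.1 -1.6]
n 1 shift world [-0.0148  0.049  -0.0036] tool [ 0.0035  0.0503 -0.0094] rotvec [ 0.03  1.02 -0.04]
z -0.0863 y mid 0.0005 width 0.0095 top depth x 0.1661 456
z -0.076 y mid 0.0005 width 0.0096 top depth x 0.166 452
z -0.0658 y mid 0.0005 width 0.0097 top depth x 0.166 442
z -0.0556 y mid 0.0008 width 0.0092 top depth x 0.166 425
z -0.0452 y mid 0.0005 width 0.0088 top depth x 0.1659 391
z -0.0349 y mid 0.0005 width 0.009 top depth x 0.1659 384
z -0.0256 y mid 0.0006 width 0.0092 top depth x 0.1659 290
zmin -0.09152784687733219
```

```bash
python3 -m inch '[0.002,0.025,-0.005,0,0.8,0,0, 0.001,0.025,-0.004,0,0.2,0,0, 0,0,0,0,0,0,0]'
python3 - <<'E'
from h import *
drv(-.06,-.025,.06)
E
```

```text
clock: 10.07
tool_pos: [0.4631, -0.0945, 0.2334]
orientation: [0.3, 89.6, 6.6]
force: [-0.2, 0.4, -0.8]
opening: 0.0216
t 10.07 phi 96.33 grasp now [ 0.4643 -0.0943  0.0624] open 0.0216 F [-0.2  0.4 -0.8]
n 1 shift world [-0.0028 -0.0009 -0.0024] tool [ 0.0024 -0.0006 -0.0029] rotvec [ 0.05  0.4  -0.  ]
```

```bash
python3 -m inch '[0.0022,-0.0005,0.01,0,0.4,0,0, 0,0,0.011,0,0,0,0, 0,0,0.006,0,0,0,0, 0,0,0,0,0,0,0]'
python3 - <<'E'
from h import *
drv(-.026,-.025,.06)
E
```

```text
clock: 10.58
tool_pos: [0.4939, -0.0926, 0.2315]
orientation: [-10.4, 89.9, -4.1]
force: [-0.6, -0.7, -2.3]
opening: 0.0216
t 10.57 phi 96.32 grasp now [ 0.4942 -0.0926  0.0605] open 0.0216 F [-0.6 -0.7 -2.3]
n 1 shift world [ 0.0002  0.0009 -0.0005] tool [0.0005 0.0009 0.0003] rotvec [0.04 0.11 0.02]
```

```bash
python3 -m inch '[0,0.0008,0.004,0,0,0,0, -0.001,0,0.008,0,-0.4,0,0, -0.0015,0,0.008,0,-0.4,0,0]'
python3 - <<'E'
from h import *
drv(-.015,-.025,.06)
E
```

```text
clock: 10.95
tool_pos: [0.5078, -0.091, 0.2311]
orientation: [176.2, 89.9, -177.7]
force: [-11.0, -1.3, 0.7]
opening: 0.0218
t 10.95 phi 96.12 grasp now [ 0.5076 -0.091   0.0601] open 0.0218 F [-11.   -1.3   0.7]
n 1 shift world [-0.0028  0.0005 -0.0001] tool [ 0.0001  0.0008 -0.0027] rotvec [-0.16 -0.07 -0.  ]
```

```bash
python3 -m inch '[-0.001,0.0005,0.008,-0.2,-0.4,0,0, -0.001,0,0.008,0,-0.4,0,0, -0.0015,0,0.008,0,-0.4,0,0]'
python3 - <<'E'
from h import *
drv(0,-.025,.06)
E
```

```text
clock: 11.32
tool_pos: [0.5218, -0.0901, 0.2303]
orientation: [176.1, 89.6, -177.9]
force: [-12.6, -2.2, 1.7]
opening: 0.0216
t 11.32 phi 96.06 grasp now [ 0.5205 -0.0902  0.0593] open 0.0216 F [-12.6  -2.2   1.7]
n 1 shift world [-0.0019  0.0013  0.0007] tool [-0.0007  0.0015 -0.0018] rotvec [-0.22 -0.44 -0.03]
```

```bash
python3 -m inch '[-0.002,0.0015,0.008,-0.2,-0.6,0,0, -0.0015,0.0005,0.008,-0.1,-0.4,0,0, -0.0015,0.0005,0.008,0,-0.4,0,0]'
python3 - <<'E'
from h import *
drv(.015,-.025,.06)
snap("wrist","w8"); rod(load("w8"))
E
```

```text
clock: 11.7
tool_pos: [0.5357, -0.0874, 0.2306]
orientation: [175.3, 89.4, -178.7]
force: [-11.5, -1.9, 1.2]
opening: 0.0216
t 11.7 phi 96.08 grasp now [ 0.5339 -0.0874  0.0596] open 0.0216 F [-11.5  -1.9   1.2]
n 1 shift world [-0.0009  0.0002  0.0004] tool [-0.0004  0.0003 -0.0009] rotvec [-0.2  -0.6  -0.05]
z -0.0867 y mid 0.0005 width 0.0096 top depth x 0.1678 437
z -0.0766 y mid 0.0005 width 0.0096 top depth x 0.1675 435
z -0.0668 y mid 0.0005 width 0.0097 top depth x 0.1673 431
z -0.0569 y mid 0.0005 width 0.0087 top depth x 0.1671 388
z -0.0469 y mid 0.0005 width 0.0089 top depth x 0.1669 380
z -0.0369 y mid 0.0005 width 0.009 top depth x 0.1667 376
z -0.0271 y mid 0.0006 width 0.0092 top depth x 0.1664 345
zmin -0.09173183706956527
```

Fine; tip ≈ +16 mm. Continue.

```bash
python3 -m inch '[-0.0015,0.0005,0.008,-0.2,-0.6,0,0, -0.0015,0.0005,0.008,-0.1,-0.4,0,0, -0.001,0.0005,0.007,0,-0.4,0,0]'
python3 - <<'E'
from h import *
drv(.03,-.025,.06)
E
```

```text
clock: 12.12
tool_pos: [0.5552, -0.0843, 0.2321]
orientation: [25.4, 89.9, 31.6]
force: [-2.5, -0.5, -8.4]
opening: 0.0219
t 12.12 phi 96.26 grasp now [ 0.5555 -0.084   0.0611] open 0.0219 F [-2.5 -0.5 -8.4]
n 1 shift world [-0.0054 -0.0013 -0.0011] tool [ 0.0011 -0.0007 -0.0055] rotvec [-0.02  0.14 -0.06]
```

```bash
python3 -m inch '[0.001,-0.0005,0.003,0,0,0,0, 0.0005,0,0.002,0,0,0,0]'
python3 - <<'E'
from h import *
drv(.036,-.025,.06)
s=snap("side","s8"); crop(s,"s8c",240,130,360,240,6)
E
```

```text
clock: 12.38
tool_pos: [0.5615, -0.084, 0.2307]
orientation: [13.9, 89.8, 20.1]
force: [-0.5, -0.4, -1.8]
opening: 0.0218
t 12.38 phi 96.28 grasp now [ 0.5622 -0.0837  0.0597] open 0.0218 F [-0.5 -0.4 -1.8]
n 1 shift world [-0.0058 -0.0009  0.0003] tool [-0.0003 -0.0003 -0.0058] rotvec [ 0.    0.24 -0.06]
```

View pics/s8c.png

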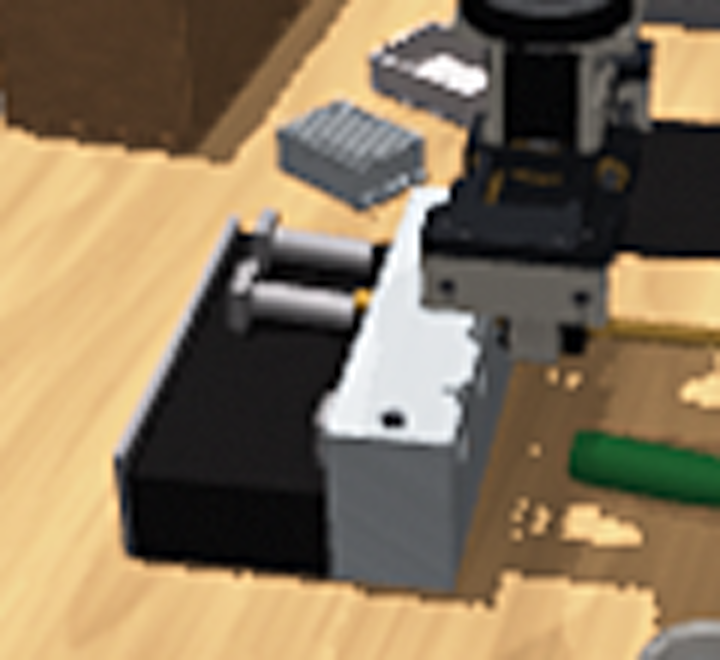

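Both pins lie on the ledge (second at crop (300,305)). Retract and go to the +75 bore.

```bash
python3 -m inch '[0,0,-0.006,0,0,0,0, 0,0,-0.015,0,0,0,0, -0.0005,0,-0.025,0,0,0,0, -0.0005,0,-0.025,0,0,0,0, -0.001,0,-0.018,0,0,0,0, 0,0,0,0,0,0,0]'
python3 - <<'E'
from h import *
drv(-.06,.075,.065)
snap("wrist","w9"); rod(load("w9"))
E
```

```text
clock: 13.18
tool_pos: [0.4668, -0.0944, 0.2329]
orientation: [11.4, 89.6, 17.7]
force: [0.3, -0.2, -1.3]
opening: 0.022
t 13.18 phi 96.28 grasp now [ 0.468  -0.094   0.0619] open 0.022 F [ 0.3 -0.2 -1.3]
n 2 shift world [-0.0175  0.0984  0.0031] tool [-0.003   0.0997 -0.0066] rotvec [-0.    0.43 -0.09]
[-0.0015  0.0499 -0.0033] [-0.    0.21 -0.04]
[-0.0015  0.0499 -0.0033] [-0.    0.21 -0.04]
z -0.0866 y mid 0.0005 width 0.0096 top depth x 0.1671 440
z -0.0764 y mid 0.0005 width 0.0096 top depth x 0.167 461
z -0.0661 y mid 0.0005 width 0.0097 top depth x 0.1668 442
z -0.056 y mid 0.0005 width 0.0087 top depth x 0.1667 404
z -0.0456 y mid 0.0005 width 0.0089 top depth x 0.1664 395
z -0.0354 y mid 0.0005 width 0.009 top depth x 0.1664 373
z -0.0261 y mid 0.0006 width 0.0092 top depth x 0.1662 291
zmin -0.09171400696558196
```

```bash
python3 -m inch '[-0.001,0.03,-0.003,0,0.2,0,0, -0.001,0.035,-0.002,0,0.2,0,0, -0.001,0.03,-0.002,0,0,0,0, 0,0.005,0,0,0,0,0, 0,0,0,0,0,0,0]'
python3 - <<'E'
from h import *
drv(-.026,.075,.059)
E
```

```text
clock: 13.85
tool_pos: [0.4516, 0.0075, 0.2374]
orientation: [17.0, 89.6, 23.3]
force: [-0.1, -0.3, -1.5]
opening: 0.022
t 13.85 phi 96.3 grasp now [0.4526 0.0079 0.0664] open 0.022 F [-0.1 -0.3 -1.5]
n 1 shift world [ 0.0315  0.0002 -0.0074] tool [ 0.0076 -0.0032  0.0313] rotvec [ 0.02  0.35 -0.11]
```

```bash
python3 -m inch '[0.0074,-0.003,0.01,0,0.3,-0.1,0, 0,0,0.008,0,0,0,0, 0,0,0.005,0,0,0,0, 0,0,0,0,0,0,0]'
python3 - <<'E'
from h import *
drv(-.026,.075,.059)
E
```

```text
clock: 14.35
tool_pos: [0.4774, 0.0053, 0.2289]
orientation: [-104.5, 90.0, -98.4]
force: [0.9, 0.1, -1.9]
opening: 0.0221
t 14.35 phi 96.15 grasp now [0.4774 0.0052 0.0579] open 0.0221 F [ 0.9  0.1 -1.9]
n 1 shift world [0.0057 0.0024 0.0011] tool [-0.0011  0.0018  0.0059] rotvec [-0.13 -0.01  0.03]
```

```bash
python3 -m inch '[-0.0011,0.0018,0.004,-0.1,0,0,0, 0,0,0,0,0,0,0]'
python3 - <<'E'
from h import *
drv(-.026,.075,.059)
E
python3 -m inch '[0,0,0.006,0,0,0,0, -0.001,0,0.008,-0.1,-0.4,0,0, -0.0015,0,0.008,-0.1,-0.4,0,0]'
python3 - <<'E'
from h import *
drv(-.015,.075,.059)
E
```

```text
clock: 14.6
tool_pos: [0.4814, 0.0074, 0.2301]
orientation: [-119.6, 90.0, -113.4]
force: [-0.2, -0.1, -0.8]
opening: 0.0218
t 14.6 phi 96.23 grasp now [0.4813 0.0073 0.0591] open 0.0218 F [-0.2 -0.1 -0.8]
n 1 shift world [ 0.0018  0.0003 -0.0001] tool [0.0001 0.0001 0.0018] rotvec [-0.05 -0.01  0.03]
clock: 14.98
tool_pos: [0.4984, 0.0081, 0.2302]
orientation: [-109.7, 89.8, -103.4]
force: [-9.7, -0.7, -1.0]
opening: 0.0216
t 14.97 phi 96.31 grasp now [0.4983 0.0077 0.0592] open 0.0216 F [-9.7 -0.7 -1. ]
n 1 shift world [-0.0043  0.0008 -0.0002] tool [ 0.0002  0.0013 -0.0042] rotvec [ 0.03 -0.05  0.14]
```

```bash
python3 -m inch '[-0.001,0.0012,0.008,-0.1,-0.4,0,0, -0.001,0.0005,0.008,-0.1,-0.4,0,0, -0.0015,0.0005,0.008,0,-0.4,0,0]'
python3 - <<'E'
from h import *
drv(0,.075,.059)
E
```

```text
clock: 15.35
tool_pos: [0.5137, 0.0099, 0.2293]
orientation: [-129.7, 89.5, -123.4]
force: [-11.8, 1.0, 1.0]
opening: 0.0219
t 15.35 phi 96.3 grasp now [0.5129 0.0087 0.0583] open 0.0219 F [-11.8   1.    1. ]
n 1 shift world [-0.0047  0.0007  0.0007] tool [-0.0006  0.0012 -0.0046] rotvec [ 0.02 -0.31  0.37]
```

```bash
python3 -m inch '[-0.0015,0.001,0.008,0,-0.5,0.3,0, -0.0015,0.0005,0.008,0,-0.4,0.1,0, -0.0015,0.0005,0.008,0,-0.4,0.1,0]'
python3 - <<'E'
from h import *
drv(.02,.075,.059)
E
```

```text
clock: 15.72
tool_pos: [0.5291, 0.0115, 0.2295]
orientation: [-170.4, 89.5, -164.3]
force: [-10.4, -0.4, 1.7]
opening: 0.0222
t 15.72 phi 96.09 grasp now [0.5278 0.0111 0.0585] open 0.0222 F [-10.4  -0.4   1.7]
n 1 shift world [-0.0003  0.0012  0.0005] tool [-0.0005  0.0013 -0.0001] rotvec [-0.19 -0.46  0.08]
```

```bash
python3 -m inch '[-0.0015,0.001,0.008,-0.2,-0.5,0.1,0, -0.001,0.0005,0.007,0,-0.4,0,0, 0,0,0.006,0,0,0,0]'
python3 - <<'E'
from h import *
drv(.036,.075,.059)
s=snap("side","s10"); crop(s,"s10c",240,130,360,240,6)
E
```

```text
clock: 16.1
tool_pos: [0.5498, 0.0151, 0.231]
orientation: [-1.2, 89.7, 5.0]
force: [-0.7, -0.3, -2.7]
opening: 0.022
t 16.1 phi 96.27 grasp now [0.5506 0.0151 0.06  ] open 0.022 F [-0.7 -0.3 -2.7]
n 1 shift world [-0.0051 -0.0006 -0.001 ] tool [ 0.001   0.     -0.0051] rotvec [-0.01  0.26  0.01]
```

View pics/s10c.png

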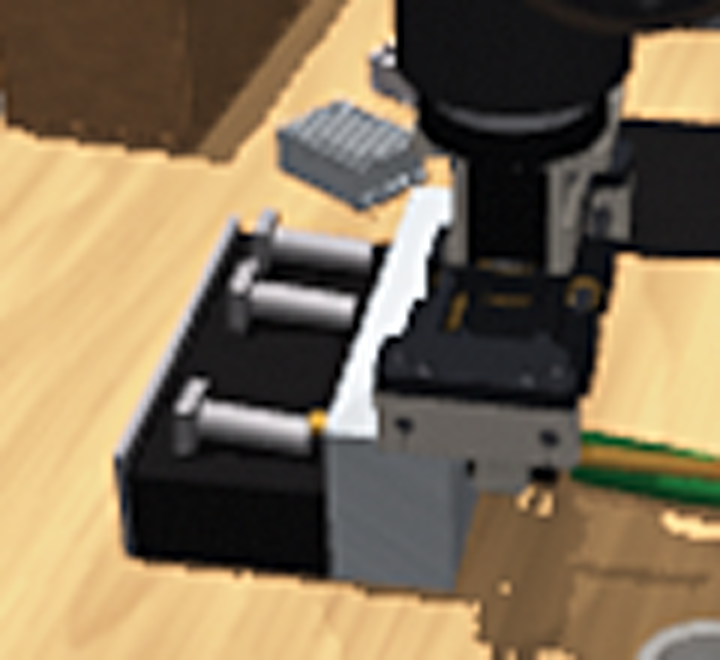

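```bash
python3 -m inch '[0.0005,0,-0.006,0,0,0,0, 0,0,-0.015,0,0,0,0, -0.0005,0,-0.025,0,0,0,0, -0.0005,0,-0.025,0,0,0,0, -0.001,0,-0.018,0,0,0,0, -0.05,0,0,0,0,0,0, -0.05,0,0,0,0,0,0, 0,0,0,0,0,0,0]'
python3 - <<'E'
from h import *
snap("wrist","w10"); rod(load("w10"))
s=snap("top","t10"); crop(s,"t10c",270,120,450,260,4.4)
plan((.529,-.322,.1),96.3,depth=.171)
E
```

```text
clock: 17.15
tool_pos: [0.453, 0.0038, 0.3353]
orientation: [5.3, 89.4, 11.6]
force: [0.8, -0.6, -2.4]
opening: 0.0217
z -0.0866 y mid 0.0005 width 0.0096 top depth x 0.1676 431
z -0.0763 y mid 0.0005 width 0.0096 top depth x 0.1675 447
z -0.0661 y mid 0.0003 width 0.0092 top depth x 0.1672 428
z -0.0559 y mid 0.0003 width 0.0092 top depth x 0.1671 411
z -0.0455 y mid 0.0005 width 0.0089 top depth x 0.1669 391
z -0.0353 y mid 0.0005 width 0.009 top depth x 0.1666 375
z -0.026 y mid -0.0006 width 0.0116 top depth x 0.1664 272
zmin -0.09175279110845708
t 17.25 phi 96.28 grasp now [0.4526 0.0036 0.1609] open 0.0214 F [-0.1  0.1 -1.7]
n 6 shift world [ 0.077  -0.3255 -0.0609] tool [ 0.061  -0.332   0.0408] rotvec [-0.02  0.2  -0.  ]
[ 0.0102 -0.0553  0.0068] [-0.    0.03 -0.  ]
[ 0.0102 -0.0553  0.0068] [-0.    0.03 -0.  ]
[ 0.0102 -0.0553  0.0068] [-0.    0.03 -0.  ]
[ 0.0102 -0.0553  0.0068] [-0.    0.03 -0.  ]
[ 0.0102 -0.0553  0.0068] [-0.    0.03 -0.  ]
[ 0.0101 -0.0553  0.0068] [-0.    0.03 -0.  ]
```

View pics/t10c.png

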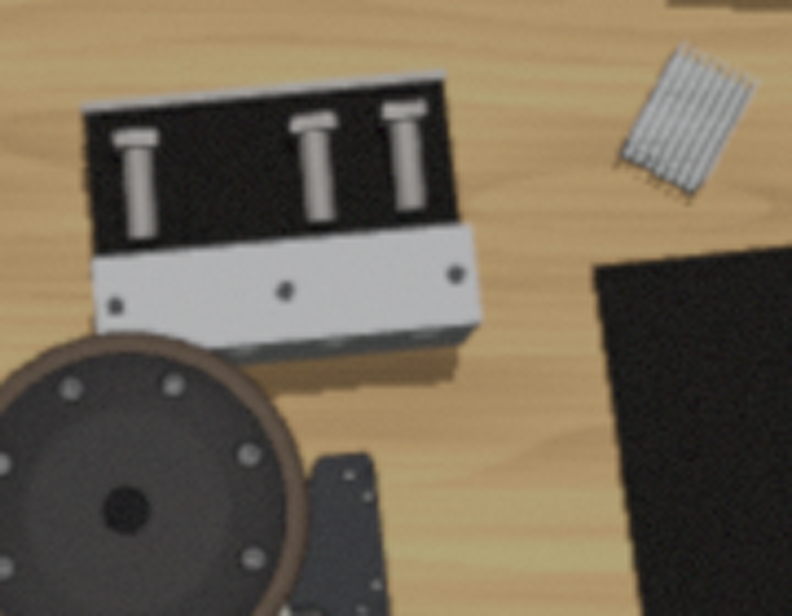

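```bash
python3 -m inch '[0,-0.04,0.005,0,0,0,0, 0,-0.055,0.007,0,0,0,0, 0,-0.055,0.007,0,0,0,0, 0,-0.055,0.007,0,0,0,0, 0,-0.055,0.007,0,0,0,0, 0.005,-0.045,0.006,0,0,0,0, 0.005,-0.02,0.003,0,0,0,0, 0,0,0,0,0,0,0]'
python3 - <<'E'
from h import *
plan((.529,-.322,.017),96.3,depth=.171,maxt=.2)
c=lambda u,v:((u+.5)/4.4-.5+270,(v+.5)/4.4-.5+120)
s=load("t10")
for n,L in dict(a=[(145,238),(137,146)],b=[(322,221),(315,130)],c=[(413,210),(405,119)]).items():
    W=at_z(s,[c(*p) for p in L],.057); d=W[1]-W[0]; print(n,W[:,:2].round(4).tolist(),np.hypot(*d[:2]).round(4),np.degrees(np.arctan2(d[1],d[0])).round(1),"mid",W.mean(0).round(4))
E
```

```text
clock: 18.25
tool_pos: [0.5266, -0.3232, 0.3071]
orientation: [155.4, 89.1, 161.8]
force: [-0.1, -0.4, -2.0]
opening: 0.0217
t 18.25 phi 96.42 grasp now [ 0.5241 -0.3224  0.1361] open 0.0217 F [-0.1 -0.4 -2. ]
n 1 shift world [ 0.0024  0.0012 -0.1191] tool [1.191e-01 1.000e-04 4.200e-03] rotvec [ 0.12 -0.79 -0.36]
a [[0.6385, 0.0235], [0.6909, 0.0292]] 0.0526 6.2 mid [0.6647 0.0264 0.057 ]
b [[0.6498, -0.0743], [0.7017, -0.07]] 0.0521 4.8 mid [ 0.6758 -0.0721  0.057 ]
c [[0.6569, -0.1247], [0.7089, -0.1201]] 0.0522 5.0 mid [ 0.6829 -0.1224  0.057 ]
```

```bash
python3 -m inch '[0.04,0,0.002,0,-0.6,-0.3,0, 0.045,0,0,0,0,0,0, 0.02,0,0,0,0,0,0, 0,0,0,0,0,0,0]'
python3 - <<'E'
from h import *
plan((.529,-.322,.016),96.3,depth=.171,maxt=.2)
E
```

```text
clock: 18.75
tool_pos: [0.5262, -0.3182, 0.1981]
orientation: [152.9, 89.7, 159.4]
force: [-0.2, -1.1, -0.5]
opening: 0.0214
t 18.75 phi 96.54 grasp now [ 0.5253 -0.3178  0.0271] open 0.0214 F [-0.2 -1.1 -0.5]
n 1 shift world [ 0.0028 -0.0038 -0.0111] tool [ 0.0111 -0.0042  0.0024] rotvec [ 0.24 -0.3  -0.15]
```

```bash
python3 -m inch '[0.009,0,0,0,0,0,0, 0.002,0,0,0,0,0,0, 0,0,0,0,0,0,0]'
python3 - <<'E'
from h import *
plan((.529,-.322,.015),96.3,depth=.171,maxt=.2)
E
```

```text
clock: 19.12
tool_pos: [0.527, -0.317, 0.189]
orientation: [149.0, 89.8, 155.7]
force: [-1.0, -0.3, -1.3]
opening: 0.0216
t 19.12 phi 96.65 grasp now [ 0.5266 -0.3168  0.018 ] open 0.0216 F [-1.  -0.3 -1.3]
n 1 shift world [ 0.002 -0.005 -0.003] tool [ 0.003  -0.0052  0.0014] rotvec [ 0.35 -0.13 -0.08]
```

```bash
python3 -m inch '[0.0025,0,0,0,0,0,0, 0,0,0,0,0,0,0]'
python3 -m inch '[0,0,0,0,0,0,0.03, 0,0,0,0,0,0,0.05, 0,0,0,0,0,0,0.05, -0.01,0,0,0,0,0,0.05, -0.05,0,0,0,0,0,0.05, -0.06,0,0,0,0,0,0.05, -0.04,0,0,0,0,0,0.05, 0,0,0,0,0,0,0.04]'
python3 - <<'E'
from h import *
snap("wrist","w11")
plan((.6829,-.1224,.18),95.5)
E
```

```text
clock: 19.38
tool_pos: [0.5273, -0.3171, 0.1874]
orientation: [128.0, 89.9, 134.6]
force: [-0.7, -0.2, -1.7]
opening: 0.0214
clock: 20.38
tool_pos: [0.5276, -0.3177, 0.3561]
orientation: [-46.7, 89.9, -40.0]
force: [-0.2, 0.2, -0.3]
opening: 0.0446
t 20.43 phi 96.65 grasp now [ 0.527  -0.3175  0.1953] open 0.0422 F [0.2 0.1 0.8]
n 5 shift world [ 0.1558  0.1951 -0.0153] tool [0.0152 0.1757 0.1774] rotvec [ 1.15 -0.05 -0.  ]
[0.003  0.0351 0.0355] [ 0.23 -0.01 -0.  ]
[0.003  0.0353 0.0353] [ 0.23 -0.01 -0.  ]
[0.003  0.0354 0.0352] [ 0.23 -0.01 -0.  ]
[0.003  0.0356 0.035 ] [ 0.23 -0.01 -0.  ]
[0.0031 0.0357 0.0349] [ 0.23 -0.01 -0.  ]
```

View pics/w11.png

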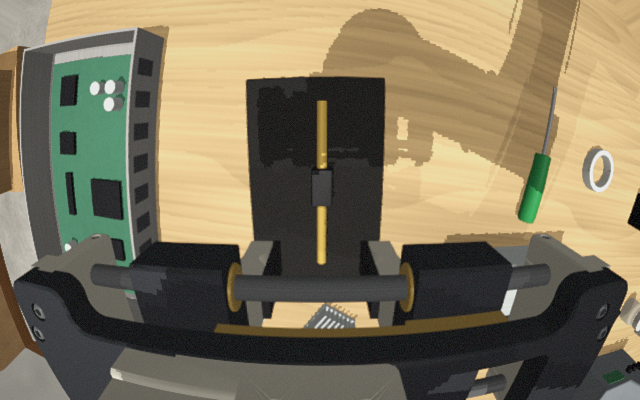

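```bash
python3 -m inch '[0,0.035,0.035,0.3,0,0,0.04, 0,0.04,0.04,0.3,0,0,0.036, 0,0.04,0.04,0.3,0,0,0.036, 0,0.035,0.035,0.2,0,0,0.036, 0,0.022,0.022,0,0,0,0.036, 0,0,0,0,0,0,0.036]'
python3 - <<'E'
from h import *
s=snap("wrist","w12")
plan((.6829,-.1224,.18),95.5)
crop(s,"w12c",220,60,420,270,3)
E
```

```text
clock: 21.18
tool_pos: [0.682, -0.123, 0.3478]
orientation: [169.3, 89.4, 174.6]
force: [-0.8, 0.5, -0.1]
opening: 0.0361
t 21.23 phi 95.28 grasp now [ 0.6796 -0.1237  0.1888] open 0.0359 F [-0.5 -0.8 -0.9]
n 1 shift world [ 0.0016  0.0015 -0.0088] tool [0.0088 0.0013 0.0018] rotvec [-0.22 -0.63 -0.12]
```

View pics/w12.png

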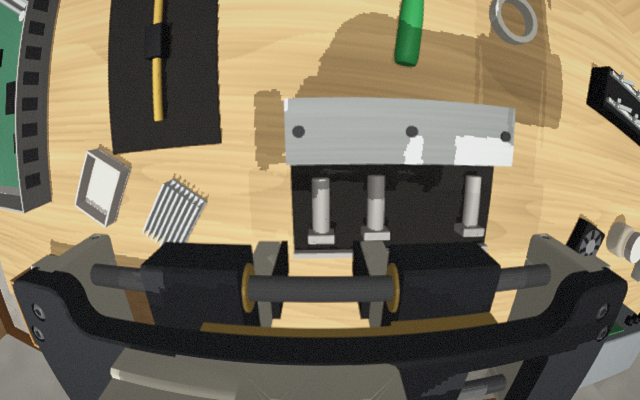

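View pics/w12c.png

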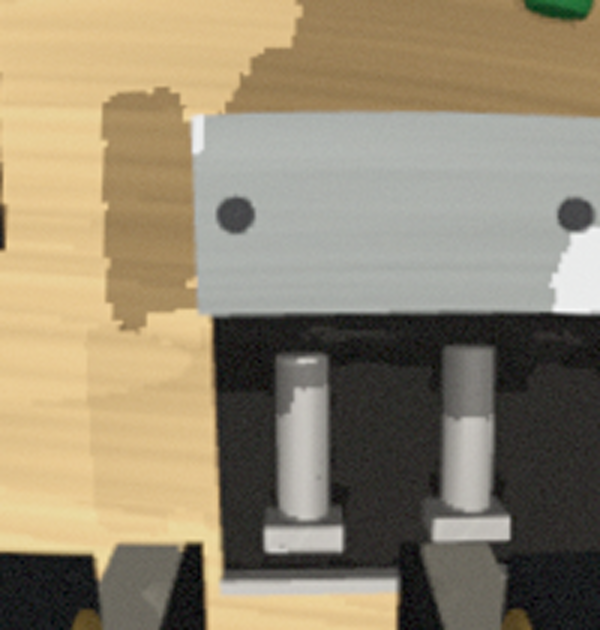

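```bash
python3 - <<'E'
from h import *
s=load("w12"); P=cloud(s)
c=lambda u,v:((u+.5)/3-.5+220,(v+.5)/3-.5+60)
for n,L in dict(c=[(303,358),(303.5,430),(303,505)],b=[(469,348),(468.5,430),(467.5,500)]).items():
    W=at_z(s,[c(*p) for p in L],.059); print(n,W.round(4).tolist())
# depth-based: cluster points above ledge
m=(P[...,2]>.053)&(P[...,2]<.08)&(P[...,0]>.64)&(P[...,0]<.74)
cb=(P[...,0]-BT[0])*np.cos(np.radians(BTH))+(P[...,1]-BT[1])*np.sin(np.radians(BTH))
yb=-(P[...,0]-BT[0])*np.sin(np.radians(BTH))+(P[...,1]-BT[1])*np.cos(np.radians(BTH))
m&=cb>.031
for y0 in(-.075,-.025,.075):
    k=m&(abs(yb-y0)<.02); X=np.c_[cb[k],yb[k],P[...,2][k]]
    print(y0,len(X),"x",np.percentile(X[:,0],[1,99]).round(4),"z max",X[:,2].max().round(4))
    for a,b in((.03,.04),(.04,.05),(.05,.06),(.06,.07),(.07,.08),(.08,.09),(.09,.1),(.1,.115)):
        q=X[(X[:,0]>=a)&(X[:,0]<b)]
        if len(q)>10: print("  ",a,len(q),"ymid",(np.percentile(q[:,1],[2,98]).mean()).round(4),"w",np.ptp(np.percentile(q[:,1],[2,98])).round(4),"ztop",np.percentile(q[:,2],95).round(4))
E
```

```text
c [[0.6582, -0.1235, 0.059], [0.6801, -0.1213, 0.059], [0.704, -0.1192, 0.059]]
b [[0.6503, -0.0747, 0.059], [0.6754, -0.0714, 0.059], [0.6979, -0.0683, 0.059]]
-0.075 1466 x [0.0448 0.1225] z max 0.072
   0.04 115 ymid -0.0752 w 0.0142 ztop 0.0623
   0.05 192 ymid -0.0754 w 0.0144 ztop 0.0634
   0.06 187 ymid -0.0755 w 0.0145 ztop 0.0641
   0.07 186 ymid -0.0757 w 0.0146 ztop 0.0648
   0.08 190 ymid -0.0754 w 0.0157 ztop 0.0656
   0.09 332 ymid -0.0753 w 0.0229 ztop 0.0711
   0.1 35 ymid -0.0747 w 0.0213 ztop 0.071
-0.025 1190 x [0.0422 0.0986] z max 0.0721
   0.04 167 ymid -0.0245 w 0.0147 ztop 0.0625
   0.05 175 ymid -0.0251 w 0.0135 ztop 0.0633
   0.06 174 ymid -0.025 w 0.0137 ztop 0.0643
   0.07 171 ymid -0.0248 w 0.0138 ztop 0.0648
   0.08 176 ymid -0.0248 w 0.0147 ztop 0.0658
   0.09 324 ymid -0.0248 w 0.0233 ztop 0.0711
0.075 1017 x [0.0434 0.099 ] z max 0.072
   0.04 113 ymid 0.0736 w 0.0138 ztop 0.0625
   0.05 157 ymid 0.0734 w 0.0141 ztop 0.0634
   0.06 155 ymid 0.0731 w 0.0137 ztop 0.0641
   0.07 156 ymid 0.0727 w 0.0141 ztop 0.0652
   0.08 149 ymid 0.0728 w 0.0134 ztop 0.0657
   0.09 284 ymid 0.073 w 0.0227 ztop 0.071
```

```bash
python3 -m inch '[0.045,0.001,0.002,-0.6,-0.6,0,0.034, 0.045,0,0,0,0,0,0.034, 0,0,0,0,0,0,0.034]'
python3 - <<'E'
from h import *
plan(B(.069,-.0755,.068),96.28)
E
```

```text
clock: 21.6
tool_pos: [0.6809, -0.1254, 0.2563]
orientation: [103.4, 89.9, 109.1]
force: [-0.7, 0.0, 0.2]
opening: 0.0343
t 21.6 phi 95.74 grasp now [ 0.6808 -0.1251  0.0973] open 0.0343 F [-0.7  0.   0.2]
n 1 shift world [ 0.0015  0.0037 -0.0293] tool [0.0293 0.0035 0.0019] rotvec [-0.54 -0.03 -0.11]
```

```bash
python3 -m inch '[0.012,0.0035,0.002,-0.5,0,-0.1,0.034, 0.01,0,0,0,0,0,0.034, 0.004,0,0,0,0,0,0.034, 0,0,0,0,0,0,0.034]'
python3 - <<'E'
from h import *
plan(B(.069,-.0755,.068),96.28)
E
```

```text
clock: 22.1
tool_pos: [0.6838, -0.123, 0.2339]
orientation: [-11.1, 89.7, -4.9]
force: [0.6, 0.5, 0.0]
opening: 0.0338
t 22.1 phi 96.23 grasp now [ 0.6846 -0.123   0.0749] open 0.0338 F [0.6 0.5 0. ]
n 1 shift world [-0.0013  0.0012 -0.0069] tool [ 0.0069  0.0013 -0.0012] rotvec [-0.05  0.32  0.06]
```

```bash
python3 -m inch '[0.0068,0.0013,-0.001,0,0.3,0,0.034, 0,0,0,0,0,0,0.034]'
python3 - <<'E'
from h import *
plan(B(.069,-.0755,.068),96.28)
E
python3 -m inch '[0,0,0,0,0,0,0, 0,0,0,0,0,0,0, 0,0,0,0,0,0,0, 0,0,0,0,0,0,0]'
python3 -m inch '[-0.01,0,0,0,0,0,0, -0.04,0,0,0,0,0,0, -0.05,0,0,0,0,0,0, -0.02,0,0,0,0,0,0, 0,0,0,0,0,0,0]'
python3 - <<'E'
from h import *
s=snap("wrist","w13"); crop(s,"w13c",240,150,400,340,3.5)
E
```

```text
clock: 22.35
tool_pos: [0.6828, -0.1216, 0.2276]
orientation: [-43.2, 89.9, -37.0]
force: [-0.6, 1.0, -0.2]
opening: 0.034
t 22.35 phi 96.24 grasp now [ 0.683  -0.1218  0.0686] open 0.034 F [-0.6  1.  -0.2]
n 1 shift world [-0.0003 -0.0001 -0.0006] tool [ 0.0006 -0.0001 -0.0003] rotvec [-0.04  0.07  0.07]
clock: 22.85
tool_pos: [0.683, -0.1216, 0.228]
orientation: [-35.5, 89.9, -29.2]
force: [1.0, 0.3, -0.1]
opening: 0.0151
clock: 23.48
tool_pos: [0.6824, -0.1215, 0.353]
orientation: [-61.7, 89.9, -55.5]
force: [-0.5, 0.4, -1.4]
opening: 0.0151
```

View pics/w13.png

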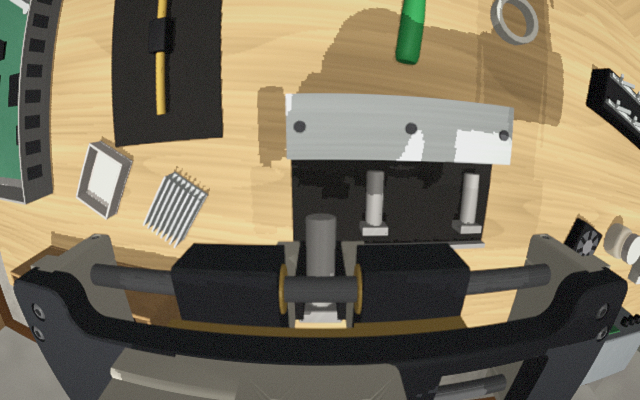

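```bash
cat >> h.py <<'E'
def pin(s):
    P=toolcloud(s); m=np.zeros(P.shape[:2],bool); m[150:300,290:350]=1
    m&=(P[...,0]>.145)&(P[...,0]<.20)&(abs(P[...,1])<.011)
    q=P[m]
    zm=np.percentile(q[:,2],.5); print("n",len(q),"tail z",q[:,2].min().round(4),zm.round(4))
    for a in np.arange(round(zm,3),.03,.005):
        k=q[(q[:,2]>=a)&(q[:,2]<a+.005)]
        if len(k)>8: print("  z",a.round(3),len(k),"ymid",np.percentile(k[:,1],[2,98]).mean().round(4),"w",np.ptp(np.percentile(k[:,1],[2,98])).round(4),"top x",np.percentile(k[:,0],5).round(4))
E
python3 - <<'E'
from h import *
pin(load("w13"))
c,q=np.cos(np.radians(-9.23)),np.sin(np.radians(-9.23))
for y in(-.075,-.025,.025,.075): print(y,.5046-y*q,.3266+y*c)
plan((.5046,.3266,.2),80.77)
E
```

```text
n 2262 tail z -0.0263 -0.0259
  z -0.026 417 ymid 0.0006 w 0.0145 top x 0.1658
  z -0.021 280 ymid 0.0009 w 0.0152 top x 0.1652
  z -0.016 276 ymid 0.0006 w 0.0147 top x 0.1648
  z -0.011 682 ymid 0.0 w 0.0214 top x 0.1475
  z -0.006 286 ymid 0.0006 w 0.0152 top x 0.1602
  z -0.001 258 ymid 0.0006 w 0.0152 top x 0.1632
  z 0.004 62 ymid 0.0006 w 0.0154 top x 0.1645
-0.075 0.49257014781811564 0.2525710687873855
-0.025 0.5005900492727052 0.3019236895957952
0.025 0.5086099507272949 0.3512763104042048
0.075 0.5166298521818844 0.4006289312126145
t 23.52 phi 96.23 grasp now [ 0.6822 -0.1217  0.193 ] open 0.0149 F [ 0.1  0.2 -1. ]
n 9 shift world [-0.1776  0.4481  0.007 ] tool [-0.0074  0.4648 -0.1279] rotvec [15.46 -0.02  0.07]
[-0.0008  0.0516 -0.0142] [ 1.72 -0.    0.01]
[-0.0008  0.0512 -0.0158] [ 1.72 -0.    0.01]
[-0.0008  0.0507 -0.0173] [ 1.72 -0.    0.01]
[-0.0008  0.0502 -0.0188] [ 1.72 -0.    0.01]
[-0.0008  0.0496 -0.0203] [ 1.72 -0.    0.01]
[-0.0008  0.0489 -0.0218] [ 1.72 -0.    0.01]
[-0.0008  0.0483 -0.0232] [ 1.72 -0.    0.01]
[-0.0008  0.0475 -0.0247] [ 1.72 -0.    0.01]
[-0.0008  0.0468 -0.0261] [ 1.72 -0.    0.01]
```

```bash
python3 -m inch '[0,0.035,-0.01,1.7,0,0,0, -0.001,0.051,-0.015,1.7,0,0,0, -0.001,0.05,-0.017,1.7,0,0,0, -0.001,0.05,-0.018,1.7,0,0,0, -0.001,0.05,-0.02,1.7,0,0,0, -0.001,0.049,-0.021,1.7,0,0,0, -0.001,0.049,-0.023,1.7,0,0,0, -0.001,0.045,-0.024,1.7,0,0,0, 0,0.03,-0.015,1.7,0,0,0, 0,0,0,0,0,0,0]'
python3 - <<'E'
from h import *
s=snap("wrist","w14"); crop(s,"w14c",160,40,480,270,2.5)
plan((.5086,.3513,.2),80.77)
E
```

```text
clock: 24.78
tool_pos: [0.5161, 0.3013, 0.343]
orientation: [-144.6, 88.7, -154.3]
force: [0.3, -0.4, -1.4]
opening: 0.015
t 24.82 phi 80.2 grasp now [0.513  0.2986 0.1839] open 0.0151 F [-0.6  0.5 -1.6]
n 1 shift world [-0.0077  0.0511  0.0161] tool [-0.0165  0.0488 -0.0166] rotvec [-0.58 -1.09  0.78]
```

View pics/w14.png

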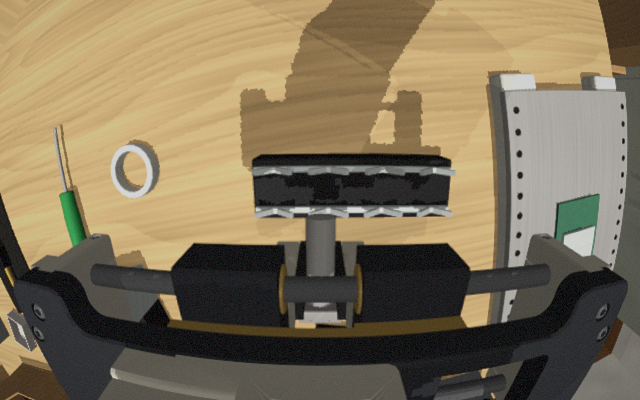

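View pics/w14c.png

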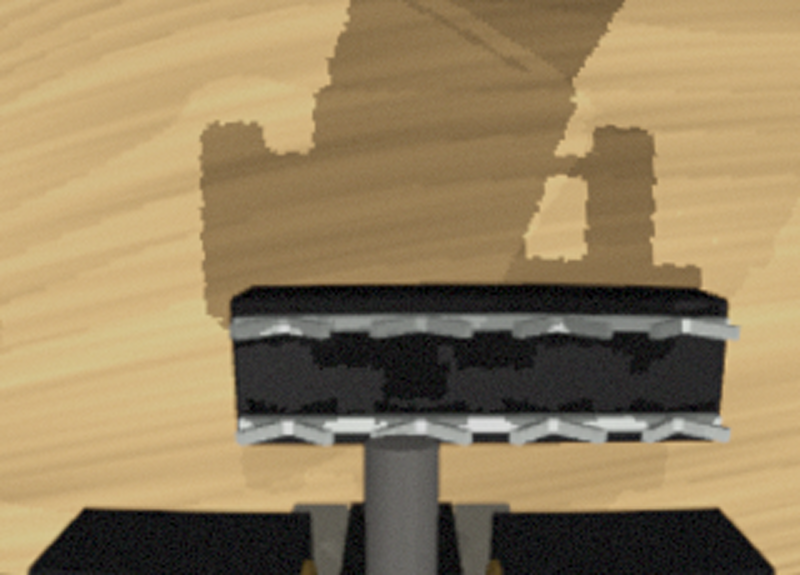

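```bash
python3 - <<'E'
from h import *
s=load("w14"); c=lambda u,v:((u+.5)/2.5-.5+160,(v+.5)/2.5-.5+40)
ys=[-.075,-.025,.025,.075]
L=[(285,437),(421.5,437),(557.5,437),(683.5,437),(282,325),(420.5,324),(557,326),(688,326)]
M=[(.0195,y) for y in ys]+[(-.0195,y) for y in ys]
t,th,res=frame([c(*p) for p in L],M,.060,s); print(t,th,res.round(1).tolist())
P=cloud(s); 
# depth based rails
th0=np.radians(-9.2); X=P[...,0]-.5046; Y=P[...,1]-.3266
xr=X*np.cos(th0)+Y*np.sin(th0); yr=-X*np.sin(th0)+Y*np.cos(th0)
m=(P[...,2]>.048)&(P[...,2]<.075)&(abs(xr)<.035)&(abs(yr)<.12); m[:,300:350]&=(np.arange(400)<212)[:,None]
q=np.c_[xr[m],yr[m],P[...,2][m]]; print(len(q),q[:,2].max())
for y0 in np.arange(-.1,.11,.01):
    k=q[abs(q[:,1]-y0)<.005]
    for sgn in(-1,1):
        j=k[k[:,0]*sgn>0]
        if len(j)>3: print(round(y0,3),sgn,len(j),"x",np.percentile(j[:,0],[5,95]).round(4),"z",np.percentile(j[:,2],95).round(4))
print("yspan",q[:,1].min(),q[:,1].max())
E
```

```text
[0.50550433 0.3317018 ] -9.349913187155982 [[0.9, 1.8], [0.9, 0.9], [1.0, -0.0], [1.2, -1.6], [-0.6, 2.8], [-0.8, 0.8], [-0.7, -1.7], [-1.7, -2.9]]
1503 0.06217181131268429
-0.09 -1 15 x [-0.0213 -0.0168] z 0.059
-0.09 1 5 x [0.0182 0.0221] z 0.0595
-0.08 -1 81 x [-0.0212 -0.0162] z 0.06
-0.08 1 80 x [0.0177 0.0225] z 0.0597
-0.07 -1 25 x [-0.0207 -0.0164] z 0.0515
-0.07 1 26 x [0.018  0.0229] z 0.0512
-0.06 -1 63 x [-0.0208 -0.0162] z 0.0586
-0.06 1 64 x [0.018  0.0225] z 0.0584
-0.05 -1 30 x [-0.021  -0.0163] z 0.0606
-0.05 1 28 x [0.0179 0.0233] z 0.06
-0.04 -1 18 x [-0.0205 -0.0162] z 0.0596
-0.03 -1 76 x [-0.0207 -0.016 ] z 0.0602
-0.03 1 24 x [0.0174 0.019 ] z 0.0574
-0.02 -1 21 x [-0.0199 -0.0155] z 0.0508
-0.02 1 14 x [0.0184 0.0205] z 0.0503
-0.01 -1 72 x [-0.0205 -0.0159] z 0.0587
-0.01 1 29 x [0.0178 0.0197] z 0.0572
-0.0 -1 31 x [-0.0207 -0.0159] z 0.0607
-0.0 1 5 x [0.0178 0.0179] z 0.0575
0.01 -1 17 x [-0.0206 -0.0162] z 0.0602
0.01 1 13 x [0.0178 0.0223] z 0.0598
0.02 -1 60 x [-0.0208 -0.016 ] z 0.0601
0.02 1 67 x [0.018  0.0226] z 0.0603
0.03 -1 30 x [-0.0205 -0.0162] z 0.051
0.03 1 23 x [0.0185 0.0226] z 0.0508
0.04 -1 83 x [-0.021 -0.016] z 0.059
0.04 1 81 x [0.0182 0.0229] z 0.0586
0.05 -1 27 x [-0.0205 -0.0155] z 0.0606
0.05 1 26 x [0.0181 0.0228] z 0.0606
0.06 -1 18 x [-0.0208 -0.0162] z 0.0606
0.06 1 18 x [0.0181 0.023 ] z 0.0602
0.07 -1 52 x [-0.0208 -0.0158] z 0.0602
0.07 1 48 x [0.0182 0.023 ] z 0.0605
0.08 -1 25 x [-0.0209 -0.016 ] z 0.051
0.08 1 14 x [0.0189 0.0224] z 0.051
0.09 -1 76 x [-0.0206 -0.0161] z 0.0588
0.09 1 79 x [0.0185 0.0237] z 0.0588
0.1 -1 20 x [-0.0207 -0.016 ] z 0.0607
0.1 1 18 x [0.0183 0.0229] z 0.0605
yspan -0.08721271790576555 0.09853912174479008
```

```bash
cat >> h.py <<'E'
def rackfit(s,t0=(.5055,.3317),thd=-9.3,mask=None):
    from scipy.optimize import least_squares
    P=cloud(s); th0=np.radians(thd); X=P[...,0]-t0[0]; Y=P[...,1]-t0[1]
    xr=X*np.cos(th0)+Y*np.sin(th0); yr=-X*np.sin(th0)+Y*np.cos(th0)
    for sg in(-1,1):
        for y0 in(-.075,-.025,.025,.075):
            m=(abs(xr-sg*.0195)<.0035)&(abs(yr-y0)<.013)&(P[...,2]>.044)&(P[...,2]<.0615)
            if mask is not None: m&=mask
            if m.sum()<30: print(sg,y0,"few"); continue
            y=yr[m];z=P[...,2][m]
            f=least_squares(lambda p:p[1]+abs(y-p[0])-z,[y0,.046],loss="soft_l1",f_scale=.001)
            print(sg,y0,m.sum(),"dy",(f.x[0]-y0).round(4),"zbot",f.x[1].round(4),"rms",np.sqrt(np.mean(f.fun**2)).round(4),"xmid",np.percentile(xr[m],[3,97]).mean().round(4))
E
python3 - <<'E'
from h import *
s=load("w14"); m=np.ones((400,640),bool); m[205:,300:345]=0
rackfit(s,mask=m)
E
```

```text
-1 -0.075 180 dy 0.0007 zbot 0.0447 rms 0.0015 xmid -0.0185
-1 -0.025 189 dy 0.0007 zbot 0.0448 rms 0.0021 xmid -0.0188
-1 0.025 175 dy 0.0008 zbot 0.045 rms 0.0016 xmid -0.0187
-1 0.075 147 dy 0.0009 zbot 0.045 rms 0.0014 xmid -0.0187
1 -0.075 184 dy 0.0007 zbot 0.0447 rms 0.0019 xmid 0.0204
1 -0.025 few
1 0.025 170 dy 0.0009 zbot 0.0448 rms 0.0017 xmid 0.0204
1 0.075 145 dy 0.0008 zbot 0.0446 rms 0.0029 xmid 0.0203
```

```bash
python3 - <<'E'
t=open("h.py").read()
t=t.replace("R1=R.from_matrix(np.array([[0,0,-1],[c,q,0],[q,-c,0]]).T)","R1=R.from_matrix(np.array([[0,0,-1],[c,q,0],[q,-c,0]]).T)*R.from_rotvec([0,tilt or 0,0],degrees=True)")
t+='''
RT=np.array([.5065,.3323]); RTH=-9.3
def K(xr,yr,z):
    c,q=np.cos(np.radians(RTH)),np.sin(np.radians(RTH)); return (RT[0]+xr*c-yr*q,RT[1]+xr*q+yr*c,z)
'''
open("h.py","w").write(t)
E
python3 - <<'E'
from h import *
plan(K(.003,.0247,.1),90+RTH,depth=.171,tilt=4.5)
E
```

```text
t 24.82 phi 80.2 grasp now [0.5127 0.2985 0.1719] open 0.0151 F [-0.6  0.5 -1.6]
n 2 shift world [ 0.0104  0.0538 -0.0724] tool [0.0716 0.0558 0.0024] rotvec [-0.54  3.41  0.76]
[0.0358 0.0279 0.0012] [-0.27  1.71  0.38]
[0.0359 0.0276 0.0024] [-0.27  1.71  0.38]
```

```bash
python3 -m inch '[0.02,0.028,0.001,-0.3,1.7,0.4,0, 0.02,0.027,0.002,-0.3,1.7,0.4,0, 0,0,0,0,0,0,0]'
python3 - <<'E'
from h import *
plan(K(.003,.0247,.08),90+RTH,depth=.171,tilt=4.5)
s=snap("wrist","w15"); pin(s)
m=np.ones((400,640),bool); m[195:,295:350]=0
rackfit(s,t0=RT,thd=RTH,mask=m)
E
```

```text
clock: 25.2
tool_pos: [0.5278, 0.3518, 0.2991]
orientation: [-178.9, 85.3, 171.8]
force: [-0.6, 0.6, -0.6]
opening: 0.0151
t 25.2 phi 80.68 grasp now [0.5139 0.3538 0.1287] open 0.0151 F [-0.6  0.6 -0.6]
n 1 shift world [-0.0011  0.0022 -0.0486] tool [0.0486 0.0021 0.0026] rotvec [-0.03 -0.19  0.09]
n 2263 tail z -0.026 -0.0259
  z -0.026 431 ymid 0.0006 w 0.0145 top x 0.1657
  z -0.021 274 ymid 0.0006 w 0.0145 top x 0.1651
  z -0.016 269 ymid 0.0006 w 0.0147 top x 0.1645
  z -0.011 686 ymid -0.0 w 0.0215 top x 0.1473
  z -0.006 283 ymid 0.0006 w 0.0152 top x 0.1599
  z -0.001 264 ymid 0.0006 w 0.0152 top x 0.1632
  z 0.004 56 ymid 0.0006 w 0.0153 top x 0.1639
-1 -0.075 211 dy 0.0001 zbot 0.0445 rms 0.0019 xmid -0.0194
-1 -0.025 240 dy 0.0001 zbot 0.0448 rms 0.0015 xmid -0.0195
-1 0.025 122 dy -0.0 zbot 0.0445 rms 0.0019 xmid -0.0205
-1 0.075 234 dy 0.0 zbot 0.0449 rms 0.0015 xmid -0.0195
1 -0.075 187 dy 0.0001 zbot 0.0445 rms 0.0018 xmid 0.0192
1 -0.025 192 dy 0.0001 zbot 0.0445 rms 0.0022 xmid 0.0195
1 0.025 few
1 0.075 187 dy -0.0 zbot 0.0445 rms 0.0022 xmid 0.0193
```

View pics/w15.png

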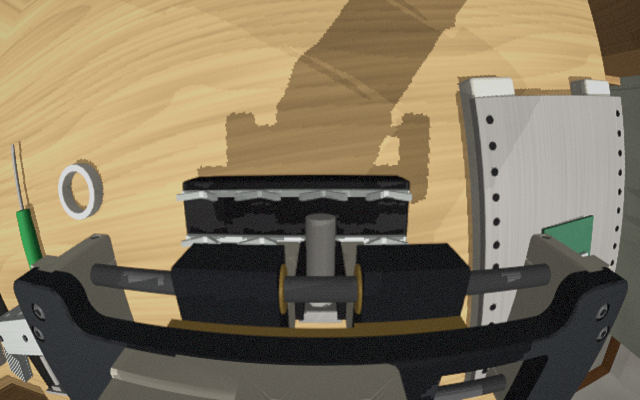

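```bash
python3 -m inch '[0.025,0.002,0.002,0,0.5,0,0, 0.02,0,0,0,0,0,0, 0,0,0,0,0,0,0]'
python3 - <<'E'
from h import *
plan(K(.003,.0247,.058),90+RTH,depth=.171,tilt=5)
E
```

```text
clock: 25.62
tool_pos: [0.5272, 0.3495, 0.2556]
orientation: [-179.1, 85.0, 171.4]
force: [0.5, -0.3, -0.8]
opening: 0.0151
t 25.62 phi 80.53 grasp now [0.5123 0.3518 0.0852] open 0.0151 F [ 0.5 -0.3 -0.8]
n 1 shift world [ 0.001   0.0043 -0.0272] tool [0.0271 0.0044 0.0026] rotvec [-0.18 -0.04  0.06]
```

```bash
python3 -m inch '[0.01,0.0044,0.002,-0.2,0,0,0, 0.006,0,0,0,0,0,0, 0,0,0,0,0,0,0]'
python3 - <<'E'
from h import *
plan(K(.003,.0247,.058),90+RTH,depth=.171,tilt=5)
E
```

```text
clock: 26.0
tool_pos: [0.5294, 0.3532, 0.2411]
orientation: [179.1, 85.1, 169.8]
force: [0.4, 0.1, -0.8]
opening: 0.0151
t 26.0 phi 80.7 grasp now [0.515  0.3558 0.0707] open 0.0151 F [ 0.4  0.1 -0.8]
n 1 shift world [-0.0013  0.0005 -0.0127] tool [ 0.0128  0.0003 -0.0002] rotvec [ 0.01  0.09 -0.08]
```

```bash
python3 -m inch '[0.008,0.0003,0,0,0,0,0, 0.003,0,0,0,0,0,0, 0,0,0,0,0,0,0]'
python3 - <<'E'
from h import *
plan(K(.003,.0247,.057),90+RTH,depth=.171,tilt=5)
E
```

```text
clock: 26.38
tool_pos: [0.5285, 0.3539, 0.2299]
orientation: [178.7, 85.1, 169.5]
force: [0.0, 0.1, -0.9]
opening: 0.0151
t 26.38 phi 80.73 grasp now [0.5142 0.3566 0.0595] open 0.0151 F [ 0.   0.1 -0.9]
n 1 shift world [-0.0003 -0.0002 -0.0025] tool [ 0.0026 -0.0002 -0.0001] rotvec [ 0.03  0.12 -0.11]
```

```bash
python3 -m inch '[0.0025,0,0,0,0,0,0, 0,0,0,0,0,0,0]'
python3 -m inch '[0,0,0,0,0,0,0.02, 0,0,0,0,0,0,0.03, 0,0,0,0,0,0,0.03]'
python3 -m inch '[-0.012,0,0,0,0,0,0.03, -0.05,0,0,0,0,0,0.034, -0.06,0,0,0,-2.5,0,0.034, 0,0,0,0,-2.5,0,0.034, 0,0,0,0,0,0,0.034]'
python3 - <<'E'
from h import *
s=snap("wrist","w16"); crop(s,"w16c",160,120,480,270,2.5)
plan(B(.067,-.025,.18),96.28)
E
```

```text
clock: 26.62
tool_pos: [0.5285, 0.3537, 0.2283]
orientation: [179.0, 85.2, 169.8]
force: [-0.5, -1.2, -1.8]
opening: 0.0147
clock: 27.0
tool_pos: [0.5287, 0.3541, 0.2285]
orientation: [178.1, 85.2, 168.9]
force: [-0.8, 0.1, -0.4]
opening: 0.0289
clock: 27.62
tool_pos: [0.5396, 0.3522, 0.3574]
orientation: [29.0, 89.5, 19.8]
force: [-0.7, 0.8, -0.5]
opening: 0.0338
t 27.68 phi 80.76 grasp now [0.5413 0.3529 0.1989] open 0.0336 F [1.  0.2 0.8]
n 8 shift world [ 0.135  -0.4241 -0.0189] tool [ 0.0186 -0.397   0.2012] rotvec [-15.52   0.47  -0.21]
[ 0.0023 -0.0496  0.0252] [-1.94  0.06 -0.03]
[ 0.0023 -0.0505  0.0235] [-1.94  0.06 -0.03]
[ 0.0023 -0.0512  0.0217] [-1.94  0.06 -0.03]
[ 0.0023 -0.0519  0.02  ] [-1.94  0.06 -0.03]
[ 0.0023 -0.0526  0.0182] [-1.94  0.06 -0.03]
[ 0.0023 -0.0532  0.0164] [-1.94  0.06 -0.03]
[ 0.0023 -0.0537  0.0146] [-1.94  0.06 -0.03]
[ 0.0024 -0.0541  0.0128] [-1.94  0.06 -0.03]
```

View pics/w16c.png

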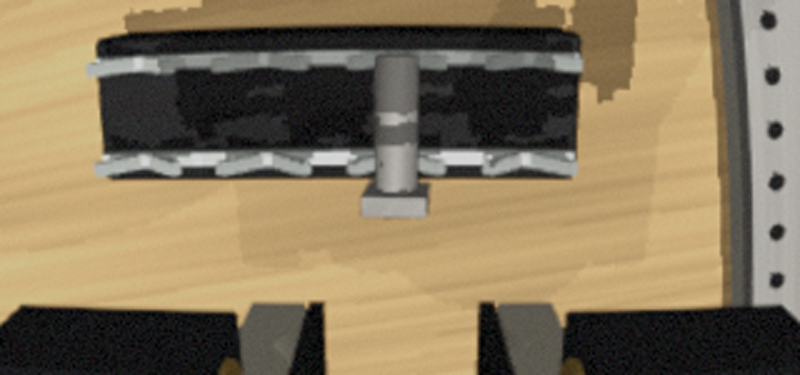

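```bash
python3 -m inch '[0,-0.04,0.02,-2,0,0,0.034, 0,-0.052,0.024,-2,0,0,0.034, 0,-0.052,0.022,-2,0,0,0.034, 0,-0.052,0.02,-2,0,0,0.034, 0,-0.053,0.018,-2,0,0,0.034, 0,-0.053,0.016,-2,0,0,0.034, 0,-0.05,0.015,-2,0,0,0.034, 0,-0.04,0.012,-1.5,0,0,0.034, 0,0,0,0,0,0,0.034]'
python3 - <<'E'
from h import *
plan(B(.067,-.025,.11),96.28)
E
```

```text
clock: 28.8
tool_pos: [0.6772, -0.0571, 0.3521]
orientation: [138.4, 89.5, 145.4]
force: [-0.5, 0.5, -0.7]
opening: 0.0341
t 28.8 phi 96.93 grasp now [ 0.6761 -0.0564  0.1931] open 0.0341 F [-0.5  0.5 -0.7]
n 2 shift world [-0.0022 -0.0146 -0.0831] tool [ 0.083  -0.0147 -0.0034] rotvec [ 0.66 -0.34 -0.3 ]
[ 0.0415 -0.0074 -0.0017] [ 0.33 -0.17 -0.15]
[ 0.0415 -0.0073 -0.0018] [ 0.33 -0.17 -0.15]
```

```bash
python3 -m inch '[0.03,-0.014,-0.003,0.6,-0.3,-0.3,0.034, 0.04,0,0,0,0,0,0.034, 0.01,0,0,0,0,0,0.034, 0,0,0,0,0,0,0.034]'
python3 - <<'E'
from h import *
plan(B(.067,-.025,.068),96.28)
E
```

```text
clock: 29.3
tool_pos: [0.6759, -0.0709, 0.2699]
orientation: [154.0, 89.8, 160.3]
force: [0.3, -0.7, -0.1]
opening: 0.0339
t 29.3 phi 96.27 grasp now [ 0.6755 -0.0708  0.1109] open 0.0339 F [ 0.3 -0.7 -0.1]
n 1 shift world [-0.001  -0.0008 -0.0429] tool [ 0.0429 -0.0008 -0.0009] rotvec [-0.01 -0.17 -0.08]
```

```bash
python3 -m inch '[0.02,-0.0005,-0.001,0,0,0,0.034, 0.016,0,0,0,0,0,0.034, 0.004,0,0,0,0,0,0.034, 0,0,0,0,0,0,0.034]'
python3 - <<'E'
from h import *
plan(B(.067,-.025,.068),96.28)
E
```

```text
clock: 29.8
tool_pos: [0.6771, -0.0699, 0.2341]
orientation: [16.5, 89.8, 22.9]
force: [-0.1, 0.1, -0.1]
opening: 0.034
t 29.8 phi 96.42 grasp now [ 0.6777 -0.0697  0.0751] open 0.034 F [-0.1  0.1 -0.1]
n 1 shift world [-0.0021 -0.0018 -0.0071] tool [ 0.0071 -0.0016 -0.0023] rotvec [ 0.14  0.2  -0.06]
```

```bash
python3 -m inch '[0.007,-0.0016,-0.002,0.1,0.2,0,0.034, 0,0,0,0,0,0,0.034]'
python3 - <<'E'
from h import *
plan(B(.067,-.025,.068),96.28)
E
python3 -m inch '[0,0,0,0,0,0,0, 0,0,0,0,0,0,0, 0,0,0,0,0,0,0, 0,0,0,0,0,0,0]'
python3 -m inch '[-0.01,0,0,0,0,0,0, -0.04,0,0,0,0,0,0, -0.05,0,0,0,0,0,0, -0.02,0,0,0,0,0,0, 0,0,0,0,0,0,0]'
python3 - <<'E'
from h import *
s=snap("wrist","w17"); pin(s)
plan(K(.003,-.025,.18),80.7)
E
```

```text
clock: 30.05
tool_pos: [0.6755, -0.0718, 0.2278]
orientation: [38.1, 89.9, 44.4]
force: [1.4, 0.3, 0.2]
opening: 0.0339
t 30.05 phi 96.32 grasp now [ 0.6757 -0.0716  0.0688] open 0.0339 F [1.4 0.3 0.2]
n 1 shift world [-0.0005 -0.     -0.0008] tool [ 0.0008  0.     -0.0005] rotvec [ 0.04  0.08 -0.06]
clock: 30.55
tool_pos: [0.6757, -0.0719, 0.2284]
orientation: [23.4, 89.9, 29.7]
force: [-0.6, 0.9, 0.3]
opening: 0.015
clock: 31.18
tool_pos: [0.6751, -0.0721, 0.3535]
orientation: [36.6, 89.9, 42.9]
force: [-0.4, 1.2, -0.9]
opening: 0.0148
n 2287 tail z -0.0264 -0.0261
  z -0.026 417 ymid 0.0006 w 0.0145 top x 0.1659
  z -0.021 275 ymid 0.0009 w 0.0152 top x 0.1655
  z -0.016 263 ymid 0.0005 w 0.0147 top x 0.165
  z -0.011 688 ymid 0.0 w 0.0214 top x 0.1473
  z -0.006 292 ymid 0.0006 w 0.0152 top x 0.1602
  z -0.001 254 ymid 0.0006 w 0.0153 top x 0.1633
  z 0.004 76 ymid 0.0006 w 0.0154 top x 0.1647
t 31.23 phi 96.31 grasp now [ 0.6749 -0.072   0.1935] open 0.0149 F [-0.1  0.1 -1.3]
n 7 shift world [-0.1695  0.3793 -0.0135] tool [ 0.0139  0.3956 -0.1268] rotvec [15.61 -0.02 -0.05]
[ 0.002   0.0565 -0.0181] [ 2.23 -0.   -0.01]
[ 0.002   0.0558 -0.0203] [ 2.23 -0.   -0.01]
[ 0.002   0.0549 -0.0225] [ 2.23 -0.   -0.01]
[ 0.002   0.054  -0.0246] [ 2.23 -0.   -0.01]
[ 0.002   0.053  -0.0267] [ 2.23 -0.   -0.01]
[ 0.0019  0.0519 -0.0287] [ 2.23 -0.   -0.01]
[ 0.0019  0.0508 -0.0307] [ 2.23 -0.   -0.01]
```

View pics/w17.png

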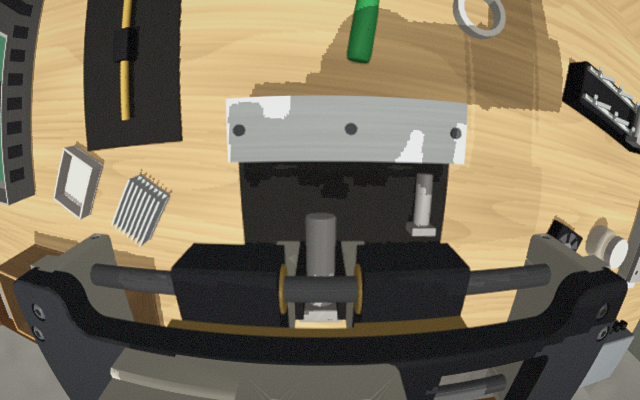

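```bash
python3 -m inch '[0,0.04,-0.012,2,0,0,0, 0,0.056,-0.02,2,0,0,0, 0,0.055,-0.022,2,0,0,0, 0,0.054,-0.025,2,0,0,0, 0,0.053,-0.027,2,0,0,0, 0,0.052,-0.029,2,0,0,0, 0,0.04,-0.022,2,0,0,0, 0,0.02,-0.012,1.6,2,0,0, 0,0,0,0,2,0,0]'
python3 - <<'E'
from h import *
plan(K(.003,-.0253,.1),90+RTH,depth=.171,tilt=5)
E
```

```text
clock: 32.35
tool_pos: [0.4999, 0.3097, 0.3388]
orientation: [-172.3, 84.9, 177.8]
force: [0.3, -0.5, -0.6]
opening: 0.0149
t 32.35 phi 80.07 grasp now [0.4848 0.3103 0.1685] open 0.0149 F [ 0.3 -0.5 -0.6]
n 2 shift world [ 0.0202 -0.0053 -0.0685] tool [ 0.0664 -0.0009  0.0267] rotvec [-0.69 -0.01  0.62]
[ 0.0332 -0.0005  0.0134] [-0.34 -0.01  0.31]
[ 0.0332 -0.0007  0.0134] [-0.34 -0.01  0.31]
```

```bash
python3 -m inch '[0.02,-0.001,0.015,-0.4,0,0.3,0, 0.02,-0.001,0.012,-0.3,0,0.3,0, 0.015,0,0,0,0,0,0, 0,0,0,0,0,0,0]'
python3 - <<'E'
from h import *
plan(K(.003,-.0253,.075),90+RTH,depth=.171,tilt=5)
s=snap("wrist","w18"); pin(s)
m=np.ones((400,640),bool); m[195:,295:350]=0
rackfit(s,t0=RT,thd=RTH,mask=m)
E
```

```text
clock: 32.85
tool_pos: [0.5216, 0.301, 0.2767]
orientation: [-177.5, 84.7, 173.2]
force: [-0.0, -0.4, -1.0]
opening: 0.0149
t 32.85 phi 80.68 grasp now [0.5059 0.3029 0.1064] open 0.0149 F [-0.  -0.4 -1. ]
n 1 shift world [-0.0015  0.0034 -0.0313] tool [0.0314 0.0033 0.0008] rotvec [-0.04 -0.32  0.23]
n 2289 tail z -0.0266 -0.0263
  z -0.026 398 ymid 0.0006 w 0.0145 top x 0.166
  z -0.021 274 ymid 0.0006 w 0.0145 top x 0.1655
  z -0.016 270 ymid 0.0006 w 0.0147 top x 0.1649
  z -0.011 689 ymid -0.0 w 0.0215 top x 0.1474
  z -0.006 288 ymid 0.0006 w 0.0152 top x 0.1604
  z -0.001 251 ymid 0.0006 w 0.0152 top x 0.1636
  z 0.004 74 ymid 0.0006 w 0.0154 top x 0.1645
-1 -0.075 286 dy -0.0 zbot 0.0449 rms 0.0021 xmid -0.0194
-1 -0.025 few
-1 0.025 242 dy 0.0007 zbot 0.0462 rms 0.0048 xmid -0.0195
-1 0.075 226 dy -0.0001 zbot 0.0448 rms 0.0016 xmid -0.0197
1 -0.075 few
1 -0.025 few
1 0.025 few
1 0.075 150 dy 0.0 zbot 0.0449 rms 0.0016 xmid 0.0194
```

```bash
python3 -m inch '[0.018,0.0033,0.001,0,-0.3,0.2,0, 0.012,0,0,0,0,0,0, 0,0,0,0,0,0,0]'
python3 - <<'E'
from h import *
plan(K(.003,-.0253,.058),90+RTH,depth=.171,tilt=5)
E
```

```text
clock: 33.28
tool_pos: [0.5209, 0.3051, 0.2493]
orientation: [178.1, 85.2, 168.9]
force: [0.5, 0.3, -1.4]
opening: 0.0149
t 33.27 phi 80.72 grasp now [0.5068 0.3079 0.0789] open 0.0149 F [ 0.5  0.3 -1.4]
n 1 shift world [-0.0009 -0.0006 -0.021 ] tool [ 0.021  -0.0008  0.001 ] rotvec [ 0.03  0.16 -0.16]
```

```bash
python3 -m inch '[0.01,-0.0005,0,0,0,0,0, 0.007,0,0,0,0,0,0, 0,0,0,0,0,0,0]'
python3 - <<'E'
from h import *
plan(K(.003,-.0253,.057),90+RTH,depth=.171,tilt=5)
E
```

```text
clock: 33.65
tool_pos: [0.5196, 0.3051, 0.2327]
orientation: [177.1, 85.2, 167.8]
force: [0.1, -0.2, -1.0]
opening: 0.0148
t 33.65 phi 80.74 grasp now [0.5057 0.3081 0.0623] open 0.0148 F [ 0.1 -0.2 -1. ]
n 1 shift world [ 0.0005 -0.0007 -0.0054] tool [ 0.0053 -0.0006  0.0011] rotvec [ 0.06  0.23 -0.24]
```

```bash
python3 -m inch '[0.0045,-0.0006,0.001,0,0,0,0, 0.001,0,0,0,0,0,0, 0,0,0,0,0,0,0]'
python3 - <<'E'
from h import *
plan(K(.003,-.0253,.057),90+RTH,depth=.171,tilt=5)
E
```

```text
clock: 34.02
tool_pos: [0.5204, 0.3036, 0.2283]
orientation: [177.8, 85.3, 168.6]
force: [0.2, -0.1, -1.2]
opening: 0.0152
t 34.02 phi 80.79 grasp now [0.5066 0.3064 0.0579] open 0.0152 F [ 0.2 -0.1 -1.2]
n 1 shift world [-0.0003  0.0008 -0.001 ] tool [ 0.001   0.0007 -0.0004] rotvec [ 0.1   0.28 -0.17]
```

```bash
python3 -m inch '[0.001,0.0005,0,0,0,0,0, 0,0,0,0,0,0,0.02, 0,0,0,0,0,0,0.03, 0,0,0,0,0,0,0.03]'
python3 -m inch '[-0.012,0,0,0,0,0,0.03, -0.05,0,0,0,0,0,0.034, -0.06,0,0,0,-2.5,0,0.034, 0,0,0,0,-2.5,0,0.034, 0,0,0,0,0,0,0.034]'
python3 - <<'E'
from h import *
s=snap("wrist","w19"); crop(s,"w19c",160,120,480,270,2.5)
plan(B(.067,.073,.18),95.5)
E
```

```text
clock: 34.52
tool_pos: [0.5208, 0.3043, 0.228]
orientation: [177.1, 85.3, 168.0]
force: [0.7, 0.5, -1.1]
opening: 0.0293
clock: 35.15
tool_pos: [0.5314, 0.3024, 0.3564]
orientation: [27.3, 89.4, 18.1]
force: [-0.7, -0.6, -0.5]
opening: 0.034
t 35.2 phi 80.81 grasp now [0.5334 0.3033 0.1978] open 0.0342 F [0.6 0.4 1.5]
n 6 shift world [ 0.1325 -0.277  -0.0178] tool [ 0.0182 -0.2524  0.1749] rotvec [-14.69   0.59  -0.24]
[ 0.003  -0.0421  0.0291] [-2.45  0.1  -0.04]
[ 0.003  -0.0433  0.0273] [-2.45  0.1  -0.04]
[ 0.003  -0.0444  0.0255] [-2.45  0.1  -0.04]
[ 0.003  -0.0454  0.0235] [-2.45  0.1  -0.04]
[ 0.003  -0.0464  0.0216] [-2.45  0.1  -0.04]
[ 0.003  -0.0473  0.0196] [-2.45  0.1  -0.04]
```

View pics/w19c.png

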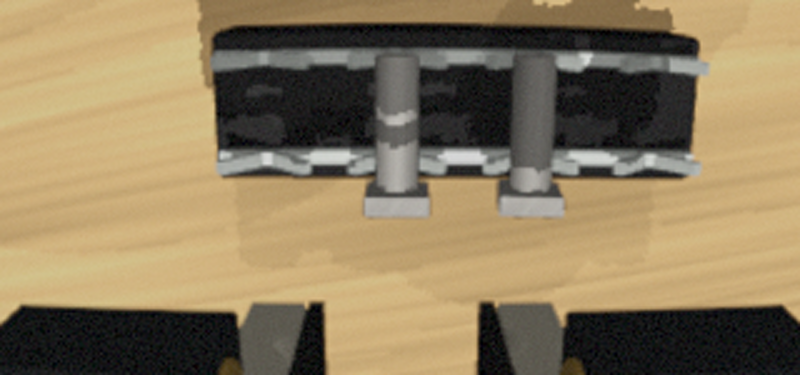

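Two pins are seated (crop x ≈ 397 and 533). Now the third.

```bash
python3 -m inch '[0,-0.03,0.02,-2,0,0,0.036, 0,-0.045,0.028,-2.5,0,0,0.036, 0,-0.046,0.026,-2.5,0.2,0,0.036, 0,-0.046,0.025,-2.5,0.2,0,0.036, 0,-0.045,0.022,-2.5,0,0,0.036, 0,-0.03,0.015,-2,0,0,0.036, 0,-0.02,0.01,0,0,0,0.036, 0,0,0,0,0,0,0.036]'
python3 - <<'E'
from h import *
plan(B(.067,.073,.11),95.5)
s=snap("wrist","w20"); P=cloud(s)
cb=(P[...,0]-BT[0])*np.cos(np.radians(BTH))+(P[...,1]-BT[1])*np.sin(np.radians(BTH))
yb=-(P[...,0]-BT[0])*np.sin(np.radians(BTH))+(P[...,1]-BT[1])*np.cos(np.radians(BTH))
m=(P[...,2]>.053)&(P[...,2]<.073)&(cb>.031)&(cb<.115)&(abs(yb-.075)<.02)
X=np.c_[cb[m],yb[m],P[...,2][m]]; print(np.percentile(X[:,0],[1,99]))
for a in np.arange(.03,.11,.01):
    q=X[(X[:,0]>=a)&(X[:,0]<a+.01)]
    if len(q)>10: print("  ",a,len(q),"ymid",(np.percentile(q[:,1],[2,98]).mean()).round(4),"w",np.ptp(np.percentile(q[:,1],[2,98])).round(4))
E
```

```text
clock: 36.2
tool_pos: [0.6701, 0.0262, 0.3512]
orientation: [154.3, 89.3, 159.7]
force: [-0.1, -0.5, -0.4]
opening: 0.0359
t 36.2 phi 95.4 grasp now [0.6683 0.0269 0.1923] open 0.0359 F [-0.1 -0.5 -0.4]
n 2 shift world [-0.0059 -0.0006 -0.0822] tool [ 0.0823 -0.0004 -0.005 ] rotvec [-0.1  -0.62 -0.3 ]
[ 0.0411 -0.0002 -0.0025] [-0.05 -0.31 -0.15]
[ 0.0411 -0.0001 -0.0027] [-0.05 -0.31 -0.15]
[0.04242716 0.09877727]
   0.04 159 ymid 0.0745 w 0.0144
   0.05 189 ymid 0.0744 w 0.0144
   0.060000000000000005 187 ymid 0.0742 w 0.0146
   0.07 183 ymid 0.0741 w 0.0147
   0.08000000000000002 179 ymid 0.0739 w 0.0148
   0.09000000000000001 337 ymid 0.0738 w 0.0234
```

View pics/w20.png

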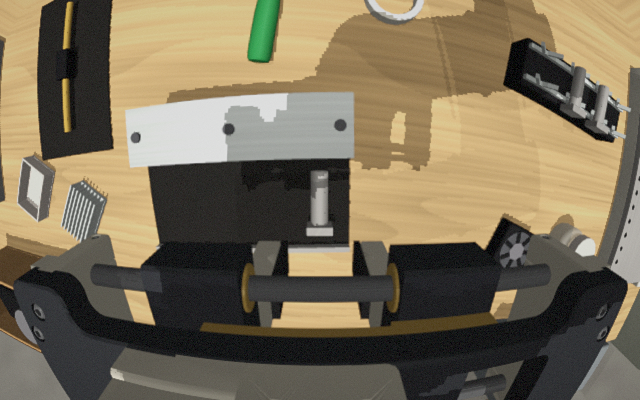

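```bash
python3 -m inch '[0.04,0.001,-0.005,0,-0.6,-0.3,0.036, 0.045,0,0,0,0,0,0.036, 0.012,0,0,0,0,0,0.036, 0,0,0,0,0,0,0.036]'
python3 - <<'E'
from h import *
plan(B(.067,.0742,.068),95.6)
E
```

```text
clock: 36.75
tool_pos: [0.6639, 0.0304, 0.2535]
orientation: [72.0, 89.9, 77.6]
force: [0.6, -0.1, 1.1]
opening: 0.036
t 36.75 phi 95.57 grasp now [0.664  0.0305 0.0945] open 0.036 F [ 0.6 -0.1  1.1]
n 1 shift world [ 0.0002 -0.0035 -0.0265] tool [ 0.0264 -0.0036 -0.0002] rotvec [-0.03  0.02 -0.06]
```

```bash
python3 -m inch '[0.012,-0.0036,0,0,0,0,0.036, 0.01,0,0,0,0,0,0.036, 0,0,0,0,0,0,0.036]'
python3 - <<'E'
from h import *
plan(B(.067,.0742,.068),95.6)
E
```

```text
clock: 37.12
tool_pos: [0.6655, 0.0273, 0.2335]
orientation: [19.3, 89.7, 25.0]
force: [-0.4, -0.7, 1.3]
opening: 0.0362
t 37.12 phi 95.62 grasp now [0.6662 0.0277 0.0745] open 0.0362 F [-0.4 -0.7  1.3]
n 1 shift world [-0.0013 -0.0005 -0.0065] tool [ 0.0064 -0.0004 -0.0014] rotvec [ 0.02  0.28 -0.1 ]
```

```bash
python3 -m inch '[0.0063,-0.0004,-0.001,0,0.3,0,0.036, 0,0,0,0,0,0,0.036]'
python3 - <<'E'
from h import *
plan(B(.067,.0742,.068),95.6)
E
python3 -m inch '[0,0,0,0,0,0,0, 0,0,0,0,0,0,0, 0,0,0,0,0,0,0, 0,0,0,0,0,0,0]'
python3 -m inch '[-0.01,0,0,0,0,0,0, -0.04,0,0,0,0,0,0, -0.05,0,0,0,0,0,0, -0.02,0,0,0,0,0,0, 0,0,0,0,0,0,0]'
python3 - <<'E'
from h import *
s=snap("wrist","w21"); pin(s)
plan(K(.003,-.075,.18),80.7)
E
```

```text
clock: 37.38
tool_pos: [0.6647, 0.0267, 0.2275]
orientation: [79.4, 89.9, 85.1]
force: [-0.4, -1.0, 0.0]
opening: 0.0361
t 37.38 phi 95.62 grasp now [0.6647 0.027  0.0685] open 0.0361 F [-0.4 -1.   0. ]
n 1 shift world [-0.0006  0.0001 -0.0005] tool [ 0.0005  0.0001 -0.0006] rotvec [ 0.02  0.02 -0.11]
clock: 37.88
tool_pos: [0.6649, 0.0268, 0.228]
orientation: [57.3, 89.9, 62.9]
force: [0.3, -0.2, -0.3]
opening: 0.0149
clock: 38.5
tool_pos: [0.6645, 0.0264, 0.3532]
orientation: [78.5, 89.9, 84.1]
force: [-0.8, 0.1, -2.3]
opening: 0.0157
n 2274 tail z -0.0261 -0.0258
  z -0.026 422 ymid 0.0006 w 0.0145 top x 0.1655
  z -0.021 278 ymid 0.0009 w 0.0152 top x 0.1651
  z -0.016 276 ymid 0.0007 w 0.015 top x 0.1649
  z -0.011 689 ymid -0.0 w 0.0216 top x 0.1474
  z -0.006 277 ymid 0.0006 w 0.0152 top x 0.1606
  z -0.001 269 ymid 0.0006 w 0.0152 top x 0.163
  z 0.004 59 ymid 0.0006 w 0.0153 top x 0.1641
t 38.55 phi 95.62 grasp now [0.6641 0.0266 0.1932] open 0.0148 F [ 1.   0.3 -0.4]
n 5 shift world [-0.1669  0.2314 -0.0132] tool [ 0.0137  0.2466 -0.1434] rotvec [14.92 -0.07 -0.08]
[ 0.0027  0.0493 -0.0287] [ 2.98 -0.01 -0.02]
[ 0.0027  0.0478 -0.0312] [ 2.98 -0.01 -0.02]
[ 0.0027  0.0461 -0.0337] [ 2.98 -0.01 -0.02]
[ 0.0027  0.0443 -0.036 ] [ 2.98 -0.01 -0.02]
[ 0.0027  0.0423 -0.0383] [ 2.98 -0.01 -0.02]
```

```bash
python3 -m inch '[0,0.03,-0.018,2,0,0,0, 0,0.047,-0.03,2.8,0,0,0, 0,0.046,-0.033,2.8,0,0,0, 0,0.045,-0.035,2.8,0,0,0, 0,0.038,-0.035,2.8,0,0,0, 0,0.02,-0.01,1.6,2,0,0, 0,0,0,0,2.2,0,0, 0,0,0,0,0,0,0]'
python3 - <<'E'
from h import *
plan(K(.003,-.0753,.1),90+RTH,depth=.171,tilt=5)
E
```

```text
clock: 39.55
tool_pos: [0.4975, 0.2589, 0.3408]
orientation: [-173.4, 84.8, 176.8]
force: [0.3, -0.4, -1.5]
opening: 0.0152
t 39.55 phi 80.21 grasp now [0.4821 0.2598 0.1705] open 0.0152 F [ 0.3 -0.4 -1.5]
n 2 shift world [ 0.0145 -0.0038 -0.0704] tool [ 0.0688 -0.0006  0.0212] rotvec [-0.54 -0.13  0.54]
[ 0.0344 -0.0003  0.0106] [-0.27 -0.06  0.27]
[ 0.0344 -0.0005  0.0106] [-0.27 -0.06  0.27]
```

```bash
python3 -m inch '[0.02,-0.001,0.011,-0.3,0,0.3,0, 0.025,-0.001,0.01,-0.3,0,0.3,0, 0.02,0,0,0,0,0,0, 0,0,0,0,0,0,0]'
python3 - <<'E'
from h import *
plan(K(.003,-.0753,.075),90+RTH,depth=.171,tilt=5)
E
```

```text
clock: 40.05
tool_pos: [0.5122, 0.2519, 0.2696]
orientation: [-178.7, 84.9, 172.0]
force: [-0.2, -0.9, -0.9]
opening: 0.0151
t 40.05 phi 80.66 grasp now [0.4972 0.254  0.0993] open 0.0151 F [-0.2 -0.9 -0.9]
n 1 shift world [-0.0002  0.0032 -0.0242] tool [0.0242 0.0032 0.0014] rotvec [-0.05 -0.08  0.11]
```

```bash
python3 -m inch '[0.014,0.003,0.001,0,0,0,0, 0.01,0,0,0,0,0,0, 0,0,0,0,0,0,0]'
python3 - <<'E'
from h import *
plan(K(.003,-.0753,.058),90+RTH,depth=.171,tilt=5)
E
```

```text
clock: 40.42
tool_pos: [0.512, 0.2551, 0.245]
orientation: [-179.2, 85.0, 171.5]
force: [0.4, 0.4, -1.4]
opening: 0.0145
t 40.42 phi 80.65 grasp now [0.4973 0.2573 0.0746] open 0.0145 F [ 0.4  0.4 -1.4]
n 1 shift world [ 0.     -0.     -0.0166] tool [0.0166 0.     0.0015] rotvec [-0.06  0.02  0.07]
```

```bash
python3 -m inch '[0.009,0,0.001,0,0,0,0, 0.006,0,0,0,0,0,0, 0,0,0,0,0,0,0]'
python3 - <<'E'
from h import *
plan(K(.003,-.0753,.057),90+RTH,depth=.171,tilt=5)
E
```

```text
clock: 40.8
tool_pos: [0.5118, 0.2553, 0.2296]
orientation: [-179.7, 85.1, 170.9]
force: [-0.2, -0.3, -1.0]
opening: 0.0153
t 40.8 phi 80.66 grasp now [0.4973 0.2577 0.0592] open 0.0153 F [-0.2 -0.3 -1. ]
n 1 shift world [ 0.0002 -0.0002 -0.0023] tool [ 0.0022 -0.0002  0.0004] rotvec [-0.04  0.07  0.02]
```

```bash
python3 -m inch '[0.0022,0,0,0,0,0,0, 0,0,0,0,0,0,0, 0,0,0,0,0,0,0.02, 0,0,0,0,0,0,0.03, 0,0,0,0,0,0,0.03]'
python3 -m inch '[-0.012,0,0,0,0,0,0.03, -0.05,0,0,0,0,0,0.034, -0.06,0,0,0,-2.5,0,0.034, 0,0,0,0,-2.5,0,0.034, 0,0,0,0,0,0,0.034]'
python3 - <<'E'
from h import *
s=snap("wrist","w22"); crop(s,"w22c",160,120,480,270,2.5)
P=cloud(s); th=np.radians(RTH); X=P[...,0]-RT[0]; Y=P[...,1]-RT[1]
xr=X*np.cos(th)+Y*np.sin(th); yr=-X*np.sin(th)+Y*np.cos(th)
for y0 in(-.075,-.025,.025):
    m=(abs(yr-y0)<.014)&(abs(xr)<.045)&(P[...,2]>.056)&(P[...,2]<.075)
    m1=m&(abs(xr)<.016)
    print(y0,"x span",np.percentile(xr[m],[1,99]).round(4),"shank ztop lo/hi", [np.percentile(P[...,2][m&(abs(xr-a)<.004)],95).round(4) for a in(-.012,0,.012)],"ymid",[np.percentile(yr[m&(abs(xr-a)<.004)],[2,98]).mean().round(4) for a in(-.012,.012)])
s=snap("top","t22")
crop(s,"t22c",100,120,500,300,2)
E
```

```text
clock: 41.42
tool_pos: [0.5121, 0.2556, 0.2285]
orientation: [179.4, 85.2, 170.1]
force: [0.3, -0.2, -0.1]
opening: 0.0292
clock: 42.05
tool_pos: [0.5231, 0.2538, 0.3574]
orientation: [16.2, 89.6, 6.9]
force: [0.1, -0.5, -0.2]
opening: 0.0338
-0.075 x span [-0.022  0.034] shank ztop lo/hi [np.float64(0.0646), np.float64(0.0647), np.float64(0.065)] ymid [np.float64(-0.0749), np.float64(-0.0744)]
-0.025 x span [-0.0214  0.0359] shank ztop lo/hi [np.float64(0.065), np.float64(0.0647), np.float64(0.0647)] ymid [np.float64(-0.0249), np.float64(-0.0256)]
0.025 x span [-0.0213  0.036 ] shank ztop lo/hi [np.float64(0.065), np.float64(0.0648), np.float64(0.0648)] ymid [np.float64(0.0241), np.float64(0.0238)]
```

View pics/w22c.png

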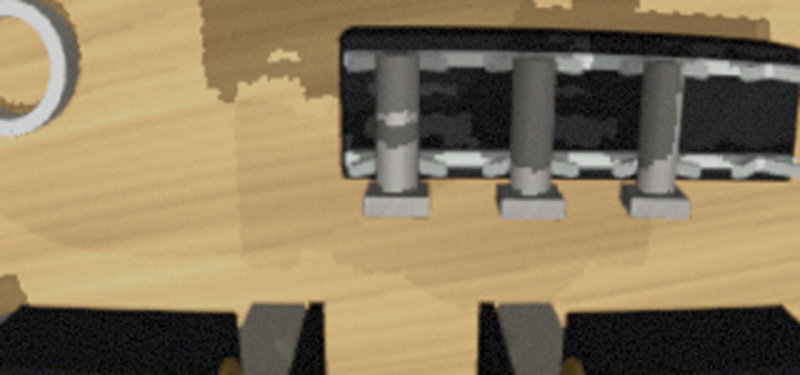

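View pics/t22c.png

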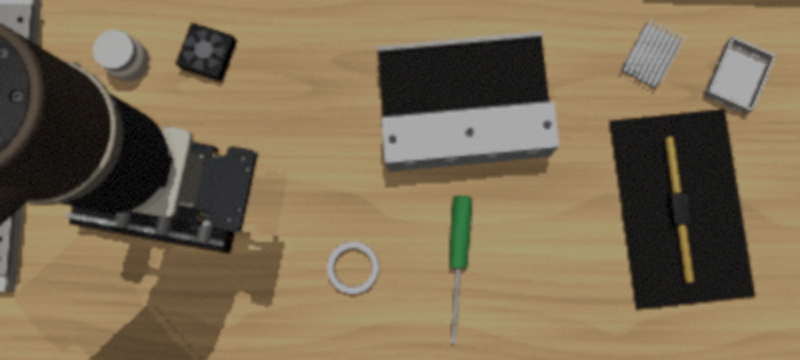

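```bash
python3 -m inch '[-0.03,0,0,0,0,0,0.034, 0,0,0,0,0,0,0.034, 0,0,0,0,0,0,0.034]'
python3 - <<'E'
from h import *
s=snap("top","t23"); print(np.abs(s["color"][165:285,395:485].astype(int)-load("t22")["color"][165:285,395:485]).mean())
print(ctrl.close_job())
E
```

```text
clock: 42.52
tool_pos: [0.5232, 0.2539, 0.3855]
orientation: [-64.1, 89.9, -73.4]
force: [-0.1, -0.3, -0.1]
opening: 0.0343
1.9527777777777777
the job is handed in; nothing more can be done
None
```

The job is done and handed in at 42.5 s of the 210 s allowed. There were three pins (the bore at y = +25 mm was empty). I pushed each one right through onto the catch ledge with the drift, laid the drift back on its mat, and then laid the pins across the rack.

**Pins:** the last wrist picture showed them in the notches at y = -75, -25 and +25 mm. All three lie level, with their axes about 57 mm above the bench, and each origin is about 1 to 3 mm from the middle between the rails, on the head side.

**Drift and bystanders:** the last top pictures showed the drift near the middle of the mat, unchanged between the two. The fan, heatsink, tape, dish, jar and screwdriver looked where they started, but I judged that by eye and did not measure them. The gripper was well clear of everything at hand-in.

**Disagreements and snags:**
- My first rack position from the top camera was about 5 mm off along the rails. I corrected it from wrist-camera depth before placing any pin.
- On the first bore the drift sank and stalled against the pin until I raised it about 2 mm and pushed harder.
- That first pin went almost to the far lip of the ledge, further than needed.

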